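# File a film carton in a push-to-open drawer

### The job

The drawer of the low grey film cabinet is held shut by a touch latch and has no handle. First take the round tin that stands in the drawer's way and stand it upright on top of the cabinet; then press the drawer's front inward and let it spring ajar, pull it open, stand the square cardboard carton upright on the rubber pad in the drawer's empty bay, and push the drawer in until it latches shut again. Do not let the drawer bump the tin, keep the tin upright, and leave the other things on the table where they are.

Things in the scene. Friction and masses are not known exactly. Their poses are not given: they have to be found in the camera images.
- cabinet: Low grey sheet-metal film cabinet, fixed, 220 deep (its x) x 200 wide (its y) x 140 mm high, its top flat and bare. Origin: middle of the front rim at table height; its +x points into the cabinet, away from the drawer's front, +y to the left as seen from the front, z up.
- drawer_unit: The drawer with its front, a plain grey plate with no handle, 12 mm thick, 196 wide, 10 to 136 mm above the table. Axes parallel to the cabinet's; origin at the cabinet's origin when latched, and it moves with the drawer. In this frame the plate spans x = -27 mm (outer face) to -15 mm (inner face), so when latched it stands 15 mm proud of the cabinet.
- front_top (a point): Middle of the top edge of the drawer's front (half way through its thickness), 136 mm above the table; moves with the drawer. The drawer is empty for 35 mm behind the plate, so once it is ajar fingers can be hooked behind the top edge from above, into the gap between plate and cabinet.
- drawer (a joint): Drawer slide (m): 0 latched, + = out along the cabinet's -x, stops at 0.160 and -0.014 (rubber). Pressed from 0 to -0.007 or beyond (5 to 8 N) and let go, it springs out to about 0.05 (0.045 to 0.06) and stays; then slides freely (1 N). To relatch, from 0.045 or more push in to -0.008 or beyond (up to 8 N) and let go: it settles at 0; pushed less, it springs out again. Latched, it cannot be pulled open.
- bay0 (a point): Centre of the floor of the left bay (cabinet +y side), 20 mm above the table, 80 mm behind the drawer's origin, 42.5 mm left of the middle; moves with the drawer. Each bay is 112 (x) x 79 mm (y); bay walls and drawer sides rise to 55 mm above the table. The bays are clear of the cabinet when the drawer is out 0.140 or more.
- bay1 (a point): The same for the right bay (cabinet -y side).
- bay_pad: Black rubber pad, 102 (x) x 60 (y) x 4 mm, lying loose in the drawer's empty bay (its x along the cabinet's x), hidden while the drawer is shut; rides with the drawer. Origin: centre of its underside, 20 mm above the table. Which of the two bays is empty varies.
- filed_carton: A carton of the same make and size as the loose one, already standing in the other bay (95 x 40 x 95 mm high). Origin: centre of its underside, 20 mm above the table. To be left there.
- film_carton: The carton to be filed: plain kraft cardboard, 95 (x) x 40 (y) x 95 mm high, standing on edge on the table, about 0.22 kg. Origin: centre of its underside; x along its length, y through its 40 mm thickness, z up. It goes into the bay standing just as it stands now, length along the drawer, either way round.
- film_tin: Closed round metal tin, 60 mm diameter, 80 mm high, about 0.3 kg, upright in front of the drawer. Origin: centre of its underside, z up.
- tape_dispenser: Bystander: black desk tape dispenser, 120 (x) x 55 x 76 mm high, 0.6 kg. Origin: centre of its underside.
- mug: Bystander: white mug, 76 mm across, 90 mm high, handle at its +y. Origin: centre of its underside.
- pencil_cup: Bystander: dark metal pencil cup, 68 mm across, 100 mm high, pencils to 141 mm. Origin: centre of its underside.
- hole_punch: Bystander: hole punch, 100 (x) x 75 x 65 mm high. Origin: centre of its underside.
- long_carton: Bystander: long cardboard carton lying flat, 150 (x) x 60 x 60 mm high. Origin: centre of its underside.
- ledger: Bystander: bound ledger lying flat, 220 (x) x 156 x 36 mm. Origin: centre of its underside.
- stapler: Bystander: stapler, 140 (x) x 36 x 50 mm high. Origin: centre of its underside.
There are look-alikes about, which are no part of the job. What is shaped like the film_carton but purple or turquoise is not meant.

How it is judged:
By the outcome, as a careful person would: the job done as asked, in the order asked, and still so for the second after the job is handed in, with the robot touching nothing.
It also fails if it takes over 72 s, if anything falls off the work surface, if the arm or the gripper's body presses on something with over 40 N, if the wrist force passes 120 N, or if a joint passes its speed limit or range.

### The arm

A 7-joint arm with a two-finger parallel gripper is mounted at the origin on the work surface. World frame = base frame: x ahead of the robot, y to its left, z up, the work surface at z = 0. Lengths are in m, angles in degrees, forces in N, time in s.
With the tool pointing down it reaches from about 0.425 to 0.875 m from the base axis. Payload 4.7 kg.
Tool frame: the origin (TCP) lies on the centre line of the jaws, within the pads' length; the fingertips stand 8 mm ahead of it and the grasp point (between the pads) lies 11 mm behind it; z points along the fingers, y is the direction in which the jaws open and shut (so a half turn about z gives the same grasp; the last joint's range is limited). The gripper opens to 87 mm and grips with 3 to 60 N. Pads are 19 mm wide; open, the fingers measure 117 mm over their backs; the gripper's body (75 mm by 190 mm) begins 51 mm behind the grasp point.
Start: joints at [-70.64, 18.392, -4.016, 83.108, 1.295, 78.541, -3.26], TCP at [0.207, 0.616, 0.201] pointing down, gripper open.
Joint ranges: [-163.93, 163.93], [-17.29, 119.83], [-79.2, 71.16], [3.27, 140.29], [-89.18, 269.18], [5.43, 117.66], [-154.24, 154.24]. Speed limits (degrees/s): [147.25, 147.25, 180, 180, 180, 180, 180].

### API

Orientations are given as [roll, pitch, yaw] about the fixed x, y, z axes, in that order (R = Rz(yaw) Ry(pitch) Rx(roll)).
In Python, from cell import status, vision, workorder gives the robot as it stands.
- The arm moves only by the tool step_arm, never from a script. Its argument "series" is a list of rows, each an object of numbers: "ax", "ay", "az": the turn, a rotation vector about the world's x, y, z in degrees; "x", "y", "z": the shift along the world's x, y, z in m; "claw": the opening in per cent of the stroke, from 0 (shut) to 100 (fully open). In form: [{"ax": .., "ay": .., "az": .., "x": .., "y": .., "z": .., "claw": ..}, ...]. A call has 1 to 12 rows; each row is the pose to reach, as a shift and turn from the pose commanded when the call began; what a row does not reach only later rows make up. A row lasts 1/10 s, in which the tool goes at most 50 mm and 8.59 degrees, less where a joint would pass 70% of its speed; a pose out of reach is approached as far as the arm can. A call with a gripper value outside its range is refused whole. The fingers move at their own pace and stop on an object; "squeeze" is the grip in N (left out, the last holds). Time passes only in rows, so rows that repeat a pose let the fingers close. It gives the time, the measured TCP pose, the force and the opening at its end, in the units of the state.
- status.get_obs(): the state, without advancing time (a new reading comes with each control period).
- vision.read_camera(name): name is "side" or "top" or "wrist"; returns the picture (480x640x3 uint8, red, green, blue); there is no depth.
- vision.camera_params(name): a dict with "fovy" (degrees; the focal length in pixels is half the picture's height over the tangent of half this angle, whatever the lens; pixels are square), "cx", "cy" (the principal point, pixels), "eye" and "orientation" of the camera in the world; the wrist camera has in their place "tool_from_camera" (4x4, takes a point from camera to tool coordinates, whose origin is the TCP and whose axes are the flange's). Camera axes: x right, y down, z forward; pixel columns grow to the right and rows downward; lengths in m; the calibration is good to about 2 mm. A picture is of the moment at which its call begins: read the wrist's pose just before it. camera_params takes no time and is no camera call.
- workorder.sign_off(): hands the job in, once; it reports no verdict.
The state is a dict: "time_s": time; "qpos": joint angles; "joint_velocities": joint speeds; "effort": joint torques, N m; "tool_pos": TCP position; "tool_rot": TCP orientation; "force": force on the tool from outside, world axes, zero at the start; "wrist_torque": the same for the moment, N m; "grip_width": finger opening in m.
Only numpy, scipy, OpenCV 4.12 (cv2) and the standard library are available. Lean on these libraries where they do the work, as an engineer would, in place of code of your own. Each camera call takes 0.05 s, during which the arm holds its last target.

## Working session

There is one attempt and no reset: what is moved stays moved. The work goes in short steps, Python scripts to look and compute and a tool call to move; the robot and the scene stay as the last step left them, time stands still between calls to the robot, and variables do not carry over. Pictures are saved under pics/ and viewed, and the job is handed in when it is done.

Besides the shell and the picture viewer there is one more tool, called after "Request:" in YAML: its name, and indented under it one key for each argument. step_arm: Moves the arm, as the interface text tells. Its arguments: {"type":"object","properties":{"series":{"type":"array"},"squeeze":{"type":"number"}},"required":["series"]}

```bash
mkdir -p pics; ls; python3 - <<'E'
from cell import status, vision
import cv2
o=status.get_obs(); print({k:o[k] for k in('time_s','tool_pos','tool_rot','grip_width','qpos')})
for n in("side","top","wrist"):
    print(n,vision.camera_params(n))
    if n!="wrist": cv2.imwrite(f"pics/{n}0.png",vision.read_camera(n)[:,:,::-1])
E
```

```text
pics
{'time_s': 0.0, 'tool_pos': array([0.20664622, 0.6156342 , 0.20006353]), 'tool_rot': array([-1.79890493e+02,  6.56013135e-03,  1.61451605e+02]), 'grip_width': 0.08707116365697186, 'qpos': array([-70.64201321,  18.43734098,  -4.01581341,  83.17690542,
         1.29578628,  78.54055162,  -3.26063282])}
side {'fovy': 47.654285174118606, 'cx': 313.9351805109409, 'cy': 245.2419751397022, 'eye': array([-0.28699101, -1.1143982 ,  1.21852331]), 'orientation': array([-128.90496475,    0.92016091,  -37.42016999])}
top {'fovy': 43.47270119444441, 'cx': 321.89933604001993, 'cy': 241.02489533160661, 'eye': array([ 0.31379982, -0.04451248,  1.75411009]), 'orientation': array([-172.39729742,    0.60353568,  -91.14621937])}
wrist {'fovy': 70.0604895739444, 'cx': 329.3704304321415, 'cy': 232.69155345744872, 'tool_from_camera': array([[ 7.02346101e-04, -9.67259133e-01, -2.53789827e-01,
         6.82827444e-02],
       [ 9.99999753e-01,  6.88936117e-04,  1.41716384e-04,
         2.23951117e-04],
       [ 3.77685112e-05, -2.53789863e-01,  9.67259378e-01,
        -1.84939990e-01],
       [ 0.00000000e+00,  0.00000000e+00,  0.00000000e+00,
         1.00000000e+00]])}
```

View pics/top0.png

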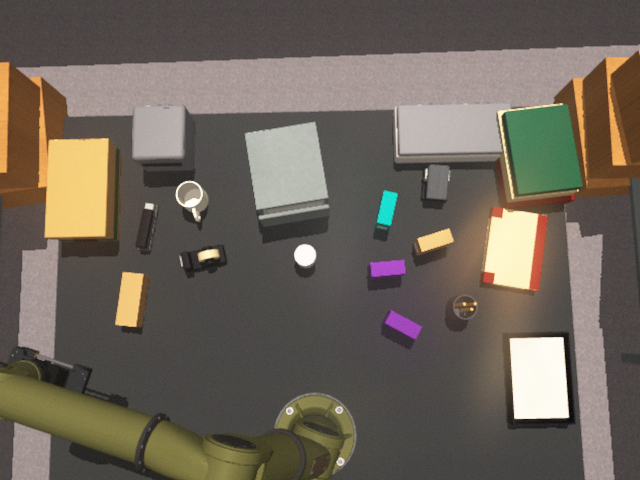

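View pics/side0.png

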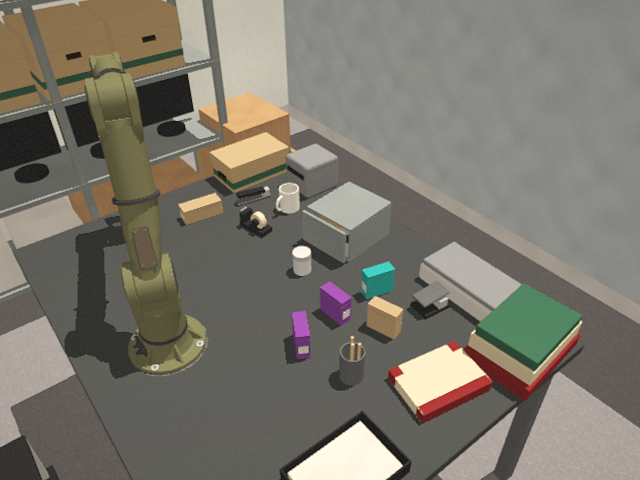

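The top view shows the tin at (305,256), just in front of the cabinet at (287,172). Candidates for the film_carton are kraft (434,241), long kraft lying flat (131,300), purple (387,269) and (403,325), turquoise (387,210), and a large kraft box (82,190). By the description I choose (434,241), and will check it in a close crop.

```bash
cat > h.py <<'E'
import numpy as np, cv2
from scipy.spatial.transform import Rotation as R
from cell import status, vision
def cam(n,obs=None):
    p=vision.camera_params(n); f=240/np.tan(np.radians(p['fovy']/2))
    K=np.array([[f,0,p['cx']],[0,f,p['cy']],[0,0,1.]])
    if n=='wrist':
        T=np.eye(4);T[:3,:3]=R.from_euler('xyz',obs['tool_rot'],degrees=True).as_matrix();T[:3,3]=obs['tool_pos']
        T=T@p['tool_from_camera']; return K,T[:3,:3],T[:3,3]
    return K,R.from_euler('xyz',p['orientation'],degrees=True).as_matrix(),np.array(p['eye'])
def proj(c,P):
    K,Rm,e=c; q=(np.atleast_2d(P)-e)@Rm; q=q@K.T; return q[:,:2]/q[:,2:]
def unproj(c,uv,z):
    K,Rm,e=c; d=np.c_[np.atleast_2d(uv),np.ones(len(np.atleast_2d(uv)))]@np.linalg.inv(K).T@Rm.T
    return e+d*((z-e[2])/d[:,2:])
def crop(img,x0,y0,x1,y1,s,name):
    cv2.imwrite(name,cv2.resize(img[y0:y1,x0:x1,::-1],None,fx=s,fy=s,interpolation=cv2.INTER_CUBIC))
E
python3 - <<'E'
from h import *
t=cv2.imread('pics/top0.png')[:,:,::-1]; s=cv2.imread('pics/side0.png')[:,:,::-1]
crop(t,230,110,350,280,4.5*0.78,'pics/tc1.png')
crop(t,360,180,490,280,6,'pics/tc2.png')
crop(s,270,170,430,350,3.3,'pics/sc1.png')
E
```

```text
(no output)
```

View pics/tc1.png

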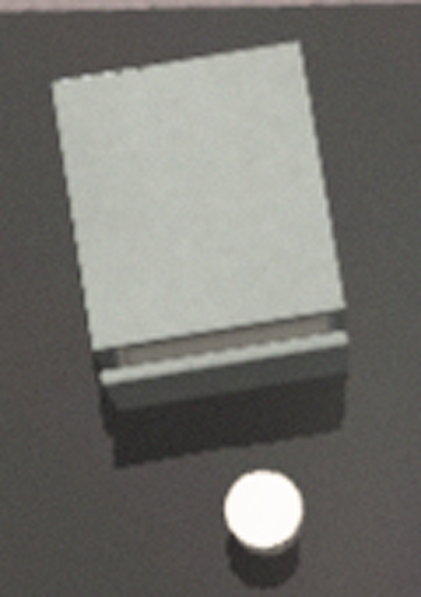

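View pics/tc2.png

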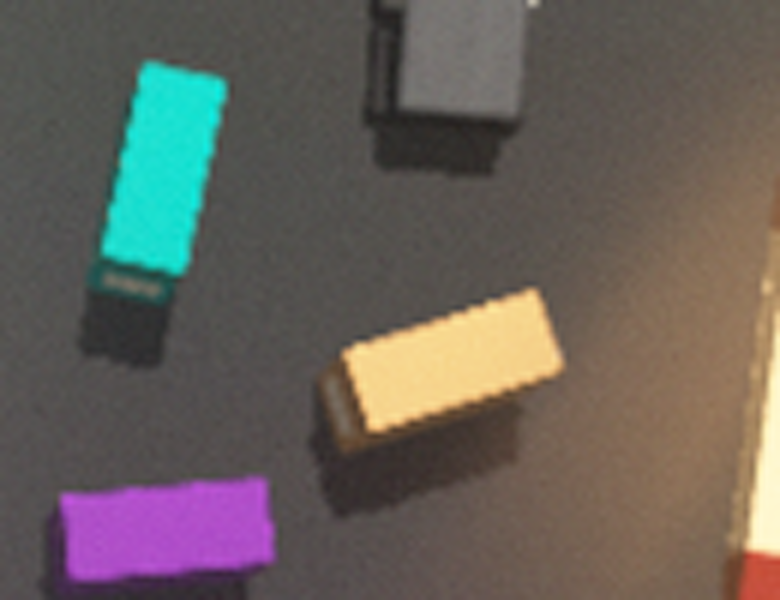

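View pics/sc1.png

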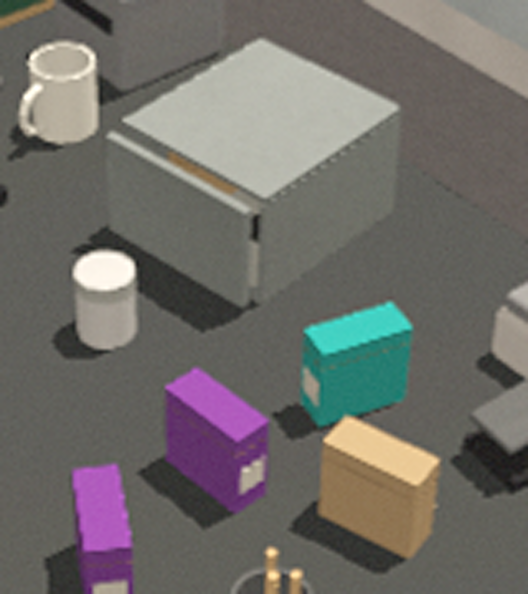

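The crop confirms the plain kraft standing carton at top (434,241). Next I compute poses.

```bash
cat > fit.py <<'E'
from h import *
ct=cam('top'); cs=cam('side')
def toimg(P,s,x0,y0): return (np.array(P)+.5)/s-.5+[x0,y0]
cab=toimg([(52,83),(299,42),(345,307),(95,348)],3.51,230,110)
P=unproj(ct,cab,.14); print('cab',P.round(4)); 
print([np.linalg.norm(P[i]-P[(i+1)%4]).round(4) for i in range(4)])
car=toimg([(342,350),(538,288),(565,370),(368,434)],6,360,180)
C=unproj(ct,car,.095); print('car',C.round(4),[np.linalg.norm(C[i]-C[(i+1)%4]).round(4) for i in range(4)])
tin=toimg([(263,510)],3.51,230,110); print('tin',unproj(ct,tin,.08))
def rectfit(P,L,W):
    # P order: long edge P0->P1
    c=P.mean(0); a=(P[1]-P[0])+(P[2]-P[3]); b=(P[3]-P[0])+(P[2]-P[1])
    return c,np.degrees(np.arctan2(a[1],a[0])),np.degrees(np.arctan2(b[1],b[0]))
print(rectfit(P,0,0)); print(rectfit(C,0,0))
# side
sc=lambda q: (np.array(q)+.5)/3.3-.5+[270,170]
S=unproj(cs,sc([(123,121),(262,38),(400,107),(265,197)]),.14);print('cab side',S.round(4),rectfit(S,0,0))
S=unproj(cs,sc([(323,454),(347,417),(438,460),(414,492)]),.095);print('car side',S.round(4),S.mean(0))
print('tin side',unproj(cs,sc([(105,271)]),.08))
E
python3 fit.py
```

```text
cab [[ 0.8358  0.177   0.14  ]
 [ 0.8647 -0.0189  0.14  ]
 [ 0.6502 -0.0507  0.14  ]
 [ 0.6221  0.1442  0.14  ]]
[np.float64(0.198), np.float64(0.2169), np.float64(0.197), np.float64(0.2162)]
car [[ 0.5386 -0.2946  0.095 ]
 [ 0.5657 -0.3865  0.095 ]
 [ 0.5271 -0.3972  0.095 ]
 [ 0.4993 -0.305   0.095 ]] [np.float64(0.0958), np.float64(0.04), np.float64(0.0963), np.float64(0.0407)]
tin [[0.49933574 0.01791122 0.08      ]]
(array([0.74318907, 0.06291227, 0.14      ]), np.float64(-81.68458375295573), np.float64(-171.41069514612616))
(array([ 0.53268562, -0.34583332,  0.095     ]), np.float64(-73.39388671486964), np.float64(-164.92909171570753))
cab side [[ 0.6231  0.1436  0.14  ]
 [ 0.8419  0.1761  0.14  ]
 [ 0.8673 -0.0193  0.14  ]
 [ 0.654  -0.0501  0.14  ]] (array([0.74656591, 0.06257104, 0.14      ]), np.float64(8.33863252888621), np.float64(-81.75316089578602))
car side [[ 0.4928 -0.3194  0.095 ]
 [ 0.5403 -0.2983  0.095 ]
 [ 0.5661 -0.3866  0.095 ]
 [ 0.5233 -0.4011  0.095 ]] [ 0.5306071  -0.35137867  0.095     ]
tin side [[0.50298374 0.01566801 0.08      ]]
```

Request:
step_arm:
  series:
    - {"x": 0.294, "y": -0.598, "z": 0.06, "az": 27}
    - {"x": 0.294, "y": -0.598, "z": 0.06, "az": 27}
    - {"x": 0.294, "y": -0.598, "z": 0.06, "az": 27}
    - {"x": 0.294, "y": -0.598, "z": 0.06, "az": 27}
    - {"x": 0.294, "y": -0.598, "z": 0.06, "az": 27}
    - {"x": 0.294, "y": -0.598, "z": 0.06, "az": 27}
    - {"x": 0.294, "y": -0.598, "z": 0.06, "az": 27}
    - {"x": 0.294, "y": -0.598, "z": 0.06, "az": 27}
    - {"x": 0.294, "y": -0.598, "z": 0.06, "az": 27}
    - {"x": 0.294, "y": -0.598, "z": 0.06, "az": 27}
    - {"x": 0.294, "y": -0.598, "z": 0.06, "az": 27}
    - {"x": 0.294, "y": -0.598, "z": 0.06, "az": 27}

```text
invalid input
```

Request:
step_arm:
  series:
    - {"ax": 0, "ay": 0, "az": 27, "x": 0.294, "y": -0.598, "z": 0.06, "claw": 100}
    - {"ax": 0, "ay": 0, "az": 27, "x": 0.294, "y": -0.598, "z": 0.06, "claw": 100}
    - {"ax": 0, "ay": 0, "az": 27, "x": 0.294, "y": -0.598, "z": 0.06, "claw": 100}
    - {"ax": 0, "ay": 0, "az": 27, "x": 0.294, "y": -0.598, "z": 0.06, "claw": 100}
    - {"ax": 0, "ay": 0, "az": 27, "x": 0.294, "y": -0.598, "z": 0.06, "claw": 100}
    - {"ax": 0, "ay": 0, "az": 27, "x": 0.294, "y": -0.598, "z": 0.06, "claw": 100}
    - {"ax": 0, "ay": 0, "az": 27, "x": 0.294, "y": -0.598, "z": 0.06, "claw": 100}
    - {"ax": 0, "ay": 0, "az": 27, "x": 0.294, "y": -0.598, "z": 0.06, "claw": 100}
    - {"ax": 0, "ay": 0, "az": 27, "x": 0.294, "y": -0.598, "z": 0.06, "claw": 100}
    - {"ax": 0, "ay": 0, "az": 27, "x": 0.294, "y": -0.598, "z": 0.06, "claw": 100}
    - {"ax": 0, "ay": 0, "az": 27, "x": 0.294, "y": -0.598, "z": 0.06, "claw": 100}
    - {"ax": 0, "ay": 0, "az": 27, "x": 0.294, "y": -0.598, "z": 0.06, "claw": 100}

```text
time_s: 1.3
tool_pos: [0.4705, 0.0785, 0.255]
tool_rot: [180.0, 0.0, -171.5]
force: [0.5, 0.2, -0.7]
grip_width: 0.0871
```

Request:
step_arm:
  series:
    - {"ax": 0, "ay": 0, "az": 0, "x": 0.03, "y": -0.061, "z": 0.0, "claw": 100}
    - {"ax": 0, "ay": 0, "az": 0, "x": 0.03, "y": -0.061, "z": 0.0, "claw": 100}
    - {"ax": 0, "ay": 0, "az": 0, "x": 0.03, "y": -0.061, "z": 0.0, "claw": 100}
    - {"ax": 0, "ay": 0, "az": 0, "x": 0.03, "y": -0.061, "z": 0.0, "claw": 100}

```text
time_s: 1.7
tool_pos: [0.4998, 0.0201, 0.2545]
tool_rot: [180.0, -0.1, -171.6]
force: [-0.2, 1.4, -0.6]
grip_width: 0.0869
```

```bash
python3 - <<'E'
from h import *
o=status.get_obs(); w=vision.read_camera('wrist'); cv2.imwrite('pics/w1.png',w[:,:,::-1]); print(o['tool_pos'],o['tool_rot'],o['qpos'])
np.savez('w1.npz',p=o['tool_pos'],r=o['tool_rot'])
c=cam('wrist',o); print(proj(c,[[.501,.017,.08],[.501,.017,0]]))
E
```

```text
[0.49976224 0.02011722 0.25449304] [ 1.79959015e+02 -6.00898333e-02 -1.71557543e+02] [-33.35126867  -2.1508015   27.46632687  99.99935997   0.96298114
  81.97217382  92.40542603]
[[326.34341393 209.95631617]
 [326.84332661 198.29463081]]
```

View pics/w1.png

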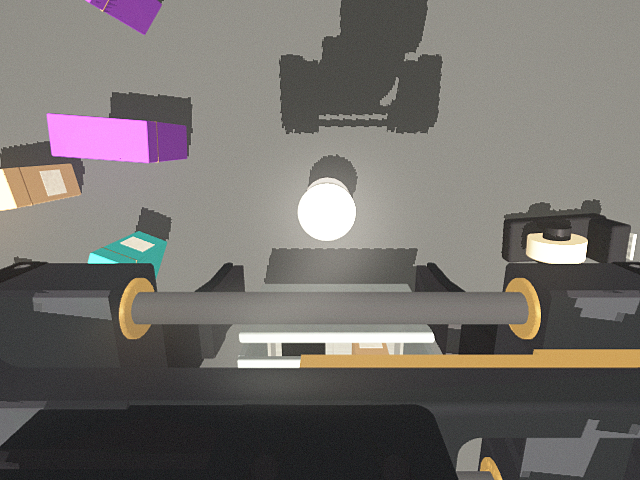

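The tin's top appears at (327,210), and my estimate predicts (326,210), so the two agree. I descend.

Request:
step_arm:
  series:
    - {"ax": 0, "ay": 0, "az": 0, "x": 0.001, "y": -0.001, "z": -0.05, "claw": 100}
    - {"ax": 0, "ay": 0, "az": 0, "x": 0.001, "y": -0.001, "z": -0.1, "claw": 100}
    - {"ax": 0, "ay": 0, "az": 0, "x": 0.001, "y": -0.001, "z": -0.14, "claw": 100}
    - {"ax": 0, "ay": 0, "az": 0, "x": 0.001, "y": -0.001, "z": -0.17, "claw": 100}
    - {"ax": 0, "ay": 0, "az": 0, "x": 0.001, "y": -0.001, "z": -0.19, "claw": 100}
    - {"ax": 0, "ay": 0, "az": 0, "x": 0.001, "y": -0.001, "z": -0.205, "claw": 100}
    - {"ax": 0, "ay": 0, "az": 0, "x": 0.001, "y": -0.001, "z": -0.205, "claw": 100}
    - {"ax": 0, "ay": 0, "az": 0, "x": 0.001, "y": -0.001, "z": -0.205, "claw": 100}

```text
time_s: 2.55
tool_pos: [0.501, 0.0199, 0.0501]
tool_rot: [180.0, -0.0, -171.4]
force: [0.3, -0.9, 0.2]
grip_width: 0.087
```

Centre it in y by -3 mm and close.

Request:
step_arm:
  squeeze: 20
  series:
    - {"ax": 0, "ay": 0, "az": 0, "x": 0, "y": -0.003, "z": 0, "claw": 100}
    - {"ax": 0, "ay": 0, "az": 0, "x": 0, "y": -0.003, "z": 0, "claw": 60}
    - {"ax": 0, "ay": 0, "az": 0, "x": 0, "y": -0.003, "z": 0, "claw": 60}
    - {"ax": 0, "ay": 0, "az": 0, "x": 0, "y": -0.003, "z": 0, "claw": 60}
    - {"ax": 0, "ay": 0, "az": 0, "x": 0, "y": -0.003, "z": 0, "claw": 60}
    - {"ax": 0, "ay": 0, "az": 0, "x": 0, "y": -0.003, "z": 0, "claw": 60}
    - {"ax": 0, "ay": 0, "az": 0, "x": 0, "y": -0.003, "z": 0, "claw": 60}
    - {"ax": 0, "ay": 0, "az": 0, "x": 0, "y": -0.003, "z": 0, "claw": 60}

```text
time_s: 3.35
tool_pos: [0.5014, 0.0161, 0.0501]
tool_rot: [180.0, 0.0, -171.5]
force: [-1.9, 2.3, 3.0]
grip_width: 0.0592
```

Request:
step_arm:
  series:
    - {"ax": 0, "ay": 0, "az": 0, "x": 0, "y": 0, "z": 0.03, "claw": 60}
    - {"ax": 0, "ay": 0, "az": 0, "x": 0, "y": 0, "z": 0.07, "claw": 60}
    - {"ax": 0, "ay": 0, "az": 0, "x": 0, "y": 0, "z": 0.12, "claw": 60}
    - {"ax": 0, "ay": 0, "az": 0, "x": 0, "y": 0, "z": 0.16, "claw": 60}
    - {"ax": 0, "ay": 0, "az": 0, "x": 0, "y": 0, "z": 0.19, "claw": 60}
    - {"ax": 0, "ay": 0, "az": 0, "x": 0, "y": 0, "z": 0.2, "claw": 60}
    - {"ax": 0, "ay": 0, "az": 0, "x": 0.03, "y": 0.006, "z": 0.2, "claw": 60}
    - {"ax": 0, "ay": 0, "az": 0, "x": 0.07, "y": 0.013, "z": 0.2, "claw": 60}
    - {"ax": 0, "ay": 0, "az": 0, "x": 0.11, "y": 0.02, "z": 0.2, "claw": 60}
    - {"ax": 0, "ay": 0, "az": 0, "x": 0.15, "y": 0.028, "z": 0.2, "claw": 60}

```text
time_s: 4.35
tool_pos: [0.6517, 0.0434, 0.2473]
tool_rot: [-180.0, -0.2, -171.6]
force: [0.8, 0.8, -2.0]
grip_width: 0.0589
```

Request:
step_arm:
  series:
    - {"ax": 0, "ay": 0, "az": 0, "x": 0.04, "y": 0.007, "z": 0, "claw": 60}
    - {"ax": 0, "ay": 0, "az": 0, "x": 0.075, "y": 0.014, "z": 0, "claw": 60}
    - {"ax": 0, "ay": 0, "az": 0, "x": 0.105, "y": 0.02, "z": 0, "claw": 60}
    - {"ax": 0, "ay": 0, "az": 0, "x": 0.122, "y": 0.023, "z": 0, "claw": 60}
    - {"ax": 0, "ay": 0, "az": 0, "x": 0.122, "y": 0.023, "z": 0, "claw": 60}
    - {"ax": 0, "ay": 0, "az": 0, "x": 0.122, "y": 0.023, "z": -0.02, "claw": 60}
    - {"ax": 0, "ay": 0, "az": 0, "x": 0.122, "y": 0.023, "z": -0.035, "claw": 60}
    - {"ax": 0, "ay": 0, "az": 0, "x": 0.122, "y": 0.023, "z": -0.045, "claw": 60}
    - {"ax": 0, "ay": 0, "az": 0, "x": 0.122, "y": 0.023, "z": -0.045, "claw": 60}
    - {"ax": 0, "ay": 0, "az": 0, "x": 0.122, "y": 0.023, "z": -0.045, "claw": 60}

```text
time_s: 5.35
tool_pos: [0.7729, 0.0667, 0.2051]
tool_rot: [180.0, -0.0, -171.5]
force: [0.3, 0.1, -2.8]
grip_width: 0.059
```

Request:
step_arm:
  series:
    - {"ax": 0, "ay": 0, "az": 0, "x": 0, "y": 0, "z": -0.006, "claw": 60}
    - {"ax": 0, "ay": 0, "az": 0, "x": 0, "y": 0, "z": -0.01, "claw": 60}
    - {"ax": 0, "ay": 0, "az": 0, "x": 0, "y": 0, "z": -0.012, "claw": 60}
    - {"ax": 0, "ay": 0, "az": 0, "x": 0, "y": 0, "z": -0.013, "claw": 60}
    - {"ax": 0, "ay": 0, "az": 0, "x": 0, "y": 0, "z": -0.014, "claw": 60}
    - {"ax": 0, "ay": 0, "az": 0, "x": 0, "y": 0, "z": -0.014, "claw": 60}

```text
time_s: 5.95
tool_pos: [0.7733, 0.0665, 0.191]
tool_rot: [180.0, 0.0, -171.6]
force: [-0.3, -0.1, -2.3]
grip_width: 0.0591
```

Request:
step_arm:
  series:
    - {"ax": 0, "ay": 0, "az": 0, "x": 0, "y": 0, "z": -0.001, "claw": 60}
    - {"ax": 0, "ay": 0, "az": 0, "x": 0, "y": 0, "z": -0.002, "claw": 60}
    - {"ax": 0, "ay": 0, "az": 0, "x": 0, "y": 0, "z": -0.002, "claw": 60}

```text
time_s: 6.25
tool_pos: [0.7736, 0.0666, 0.1908]
tool_rot: [180.0, 0.1, -171.5]
force: [-2.2, 0.5, 4.3]
grip_width: 0.0589
```

Contact is made. I release and rise.

Request:
step_arm:
  series:
    - {"ax": 0, "ay": 0, "az": 0, "x": 0, "y": 0, "z": -0.001, "claw": 100}
    - {"ax": 0, "ay": 0, "az": 0, "x": 0, "y": 0, "z": -0.001, "claw": 100}
    - {"ax": 0, "ay": 0, "az": 0, "x": 0, "y": 0, "z": -0.001, "claw": 100}
    - {"ax": 0, "ay": 0, "az": 0, "x": 0, "y": 0, "z": 0, "claw": 100}
    - {"ax": 0, "ay": 0, "az": 0, "x": 0, "y": 0, "z": 0.03, "claw": 100}
    - {"ax": 0, "ay": 0, "az": 0, "x": 0, "y": 0, "z": 0.07, "claw": 100}
    - {"ax": 0, "ay": 0, "az": 0, "x": 0, "y": 0, "z": 0.11, "claw": 100}
    - {"ax": 0, "ay": 0, "az": 0, "x": 0, "y": 0, "z": 0.13, "claw": 100}
    - {"ax": 0, "ay": 0, "az": 0, "x": -0.04, "y": -0.008, "z": 0.13, "claw": 50}
    - {"ax": 0, "ay": 0, "az": 0, "x": -0.09, "y": -0.015, "z": 0.13, "claw": 0}
    - {"ax": 0, "ay": 0, "az": 0, "x": -0.135, "y": -0.022, "z": 0.13, "claw": 0}
    - {"ax": 0, "ay": 0, "az": 0, "x": -0.18, "y": -0.029, "z": 0.13, "claw": 0}

```text
time_s: 7.45
tool_pos: [0.5915, 0.0371, 0.3185]
tool_rot: [-180.0, -0.0, -171.5]
force: [-0.5, 0.0, 1.5]
grip_width: 0.0629
```

```bash
python3 - <<'E'
from h import *
s=vision.read_camera('side'); crop(s,200,120,440,300,3.3,'pics/s2.png')
E
```

```text
(no output)
```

View pics/s2.png

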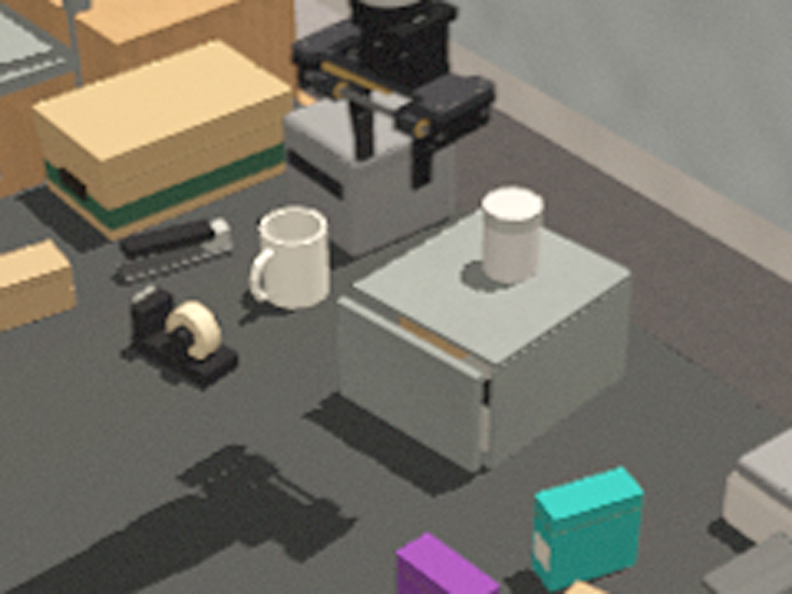

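The tin stands upright on the cabinet at crop (512,235). Next I go down in front of the plate with closed fingers.

Request:
step_arm:
  series:
    - {"ax": 0, "ay": 0, "az": 0, "x": -0.045, "y": -0.004, "z": -0.01, "claw": 0}
    - {"ax": 0, "ay": 0, "az": 0, "x": -0.056, "y": -0.005, "z": -0.05, "claw": 0}
    - {"ax": 0, "ay": 0, "az": 0, "x": -0.056, "y": -0.005, "z": -0.1, "claw": 0}
    - {"ax": 0, "ay": 0, "az": 0, "x": -0.056, "y": -0.005, "z": -0.15, "claw": 0}
    - {"ax": 0, "ay": 0, "az": 0, "x": -0.056, "y": -0.005, "z": -0.19, "claw": 0}
    - {"ax": 0, "ay": 0, "az": 0, "x": -0.056, "y": -0.005, "z": -0.22, "claw": 0}
    - {"ax": 0, "ay": 0, "az": 0, "x": -0.056, "y": -0.005, "z": -0.228, "claw": 0}
    - {"ax": 0, "ay": 0, "az": 0, "x": -0.056, "y": -0.005, "z": -0.228, "claw": 0}
    - {"ax": 0, "ay": 0, "az": 0, "x": -0.056, "y": -0.005, "z": -0.228, "claw": 0}

```text
time_s: 8.4
tool_pos: [0.5387, 0.0326, 0.0927]
tool_rot: [180.0, 0.2, -171.6]
force: [0.9, 0.0, -0.1]
grip_width: 0.0006
```

Request:
step_arm:
  series:
    - {"ax": 0, "ay": 0, "az": 0, "x": 0.03, "y": 0.0045, "z": 0, "claw": 0}
    - {"ax": 0, "ay": 0, "az": 0, "x": 0.045, "y": 0.0067, "z": 0, "claw": 0}
    - {"ax": 0, "ay": 0, "az": 0, "x": 0.05, "y": 0.0075, "z": 0, "claw": 0}
    - {"ax": 0, "ay": 0, "az": 0, "x": 0.055, "y": 0.0082, "z": 0, "claw": 0}
    - {"ax": 0, "ay": 0, "az": 0, "x": 0.055, "y": 0.0082, "z": 0, "claw": 0}

```text
time_s: 8.9
tool_pos: [0.5927, 0.0407, 0.0917]
tool_rot: [180.0, 0.1, -171.6]
force: [0.1, -0.7, -0.5]
grip_width: 0.0007
```

Request:
step_arm:
  series:
    - {"ax": 0, "ay": 0, "az": 0, "x": 0.004, "y": 0.0006, "z": 0, "claw": 0}
    - {"ax": 0, "ay": 0, "az": 0, "x": 0.008, "y": 0.0012, "z": 0, "claw": 0}
    - {"ax": 0, "ay": 0, "az": 0, "x": 0.01, "y": 0.0015, "z": 0, "claw": 0}
    - {"ax": 0, "ay": 0, "az": 0, "x": 0.01, "y": 0.0015, "z": 0, "claw": 0}

```text
time_s: 9.3
tool_pos: [0.6012, 0.0421, 0.0909]
tool_rot: [180.0, -0.1, -171.6]
force: [-5.6, -0.7, 3.6]
grip_width: 0.0005
```

Request:
step_arm:
  series:
    - {"ax": 0, "ay": 0, "az": 0, "x": 0.003, "y": 0.0005, "z": 0, "claw": 0}
    - {"ax": 0, "ay": 0, "az": 0, "x": 0.006, "y": 0.0009, "z": 0, "claw": 0}
    - {"ax": 0, "ay": 0, "az": 0, "x": 0.008, "y": 0.0012, "z": 0, "claw": 0}
    - {"ax": 0, "ay": 0, "az": 0, "x": 0.008, "y": 0.0012, "z": 0, "claw": 0}

```text
time_s: 9.7
tool_pos: [0.6094, 0.0432, 0.0908]
tool_rot: [180.0, -0.1, -171.6]
force: [-5.3, -1.0, 3.9]
grip_width: 0.0004
```

Request:
step_arm:
  series:
    - {"ax": 0, "ay": 0, "az": 0, "x": 0.002, "y": 0.0003, "z": 0, "claw": 0}
    - {"ax": 0, "ay": 0, "az": 0, "x": 0.002, "y": 0.0003, "z": 0, "claw": 0}
    - {"ax": 0, "ay": 0, "az": 0, "x": -0.045, "y": -0.0067, "z": 0, "claw": 0}
    - {"ax": 0, "ay": 0, "az": 0, "x": -0.094, "y": -0.014, "z": 0, "claw": 0}
    - {"ax": 0, "ay": 0, "az": 0, "x": -0.14, "y": -0.021, "z": 0.01, "claw": 0}
    - {"ax": 0, "ay": 0, "az": 0, "x": -0.14, "y": -0.021, "z": 0.05, "claw": 0}
    - {"ax": 0, "ay": 0, "az": 0, "x": -0.14, "y": -0.021, "z": 0.1, "claw": 0}
    - {"ax": 0, "ay": 0, "az": 0, "x": -0.14, "y": -0.021, "z": 0.15, "claw": 0}
    - {"ax": 0, "ay": 0, "az": 0, "x": -0.14, "y": -0.021, "z": 0.19, "claw": 0}

```text
time_s: 10.6
tool_pos: [0.4714, 0.0227, 0.2843]
tool_rot: [179.9, 0.3, -171.6]
force: [1.0, 0.0, -0.2]
grip_width: 0.0006
```

```bash
python3 - <<'E'
from h import *
o=status.get_obs(); w=vision.read_camera('wrist'); cv2.imwrite('pics/w2.png',w[:,:,::-1]); print(o['tool_pos'],o['tool_rot'])
np.savez('w2.npz',p=o['tool_pos'],r=o['tool_rot'])
t=vision.read_camera('top');s=vision.read_camera('side'); 
a=cv2.resize(t[120:280,230:350],None,fx=3.5,fy=3.5,interpolation=2); b=cv2.resize(s[160:340,270:400],None,fx=3.11,fy=3.11,interpolation=2)[:560]
b=cv2.copyMakeBorder(b,0,560-b.shape[0],0,0,0); cv2.imwrite('pics/ts2.png',np.hstack([a,b])[:,:800,::-1])
E
```

```text
[0.47142655 0.02265834 0.28425269] [ 179.91656858    0.32770185 -171.55587503]
```

View pics/ts2.png

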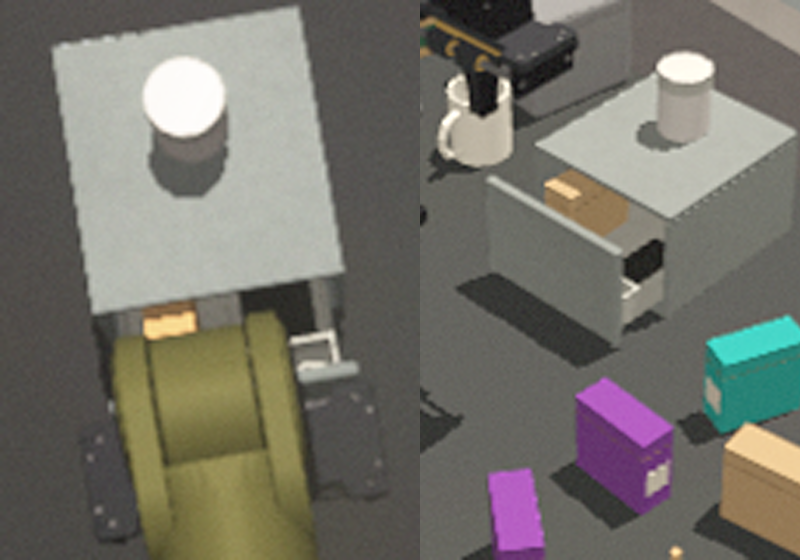

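View pics/w2.png

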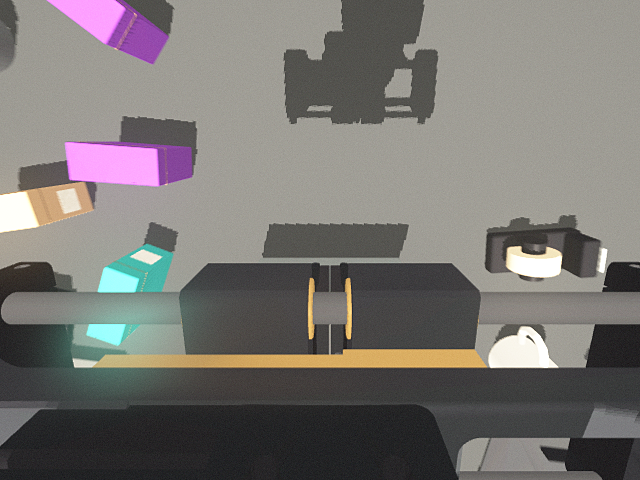

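The drawer is ajar. A kraft carton sits in the left (+y) bay, at (170,320) in the top crop, so bay1 on the right is empty. I measure the plate position from the side view.

```bash
cat >> h.py <<'E'
YAW=8.5; U=np.array([np.cos(np.radians(YAW)),np.sin(np.radians(YAW))]); V=np.array([-U[1],U[0]])
O=np.array([.7445,.063])-.11*U
def tocab(P): d=np.atleast_2d(P)[:,:2]-O; return np.c_[d@U,d@V]
def fromcab(x,y): return O+x*U+y*V
E
python3 - <<'E'
from h import *
cs=cam('side');ct=cam('top')
q=np.array([(68,178),(197,252),(205,256)])/3.11+[270,160]
print(tocab(unproj(cs,q,.136)))
print(tocab(unproj(ct,np.array([(356,362),(356,378)])/3.5+[230,120],.136)))
print(O, fromcab(-.03,0), fromcab(-.07-.021,0))
E
```

```text
[[-0.07492113  0.09379613]
 [-0.07483291 -0.09681723]
 [-0.07411143 -0.10727764]]
[[-0.07294015 -0.09649032]
 [-0.0853482  -0.09435381]]
[0.63570826 0.04674096] [0.60603778 0.04230668] [0.54570781 0.03329031]
```

Request:
step_arm:
  series:
    - {"ax": 0, "ay": 0, "az": 0, "x": 0.045, "y": 0.003, "z": 0, "claw": 0}
    - {"ax": 0, "ay": 0, "az": 0, "x": 0.09, "y": 0.006, "z": 0, "claw": 0}
    - {"ax": 0, "ay": 0, "az": 0, "x": 0.12, "y": 0.008, "z": 0, "claw": 0}
    - {"ax": 0, "ay": 0, "az": 0, "x": 0.128, "y": 0.0085, "z": -0.02, "claw": 0}
    - {"ax": 0, "ay": 0, "az": 0, "x": 0.128, "y": 0.0085, "z": -0.06, "claw": 0}
    - {"ax": 0, "ay": 0, "az": 0, "x": 0.128, "y": 0.0085, "z": -0.09, "claw": 0}
    - {"ax": 0, "ay": 0, "az": 0, "x": 0.128, "y": 0.0085, "z": -0.11, "claw": 0}
    - {"ax": 0, "ay": 0, "az": 0, "x": 0.128, "y": 0.0085, "z": -0.12, "claw": 0}
    - {"ax": 0, "ay": 0, "az": 0, "x": 0.128, "y": 0.0085, "z": -0.12, "claw": 0}

```text
time_s: 11.65
tool_pos: [0.597, 0.0308, 0.1586]
tool_rot: [-180.0, -0.2, -171.6]
force: [-0.5, -0.5, -0.0]
grip_width: 0.0002
```

Request:
step_arm:
  series:
    - {"ax": 0, "ay": 0, "az": 0, "x": 0, "y": 0, "z": -0.015, "claw": 0}
    - {"ax": 0, "ay": 0, "az": 0, "x": 0, "y": 0, "z": -0.03, "claw": 0}
    - {"ax": 0, "ay": 0, "az": 0, "x": 0, "y": 0, "z": -0.045, "claw": 0}
    - {"ax": 0, "ay": 0, "az": 0, "x": 0, "y": 0, "z": -0.053, "claw": 0}
    - {"ax": 0, "ay": 0, "az": 0, "x": 0, "y": 0, "z": -0.053, "claw": 0}

```text
time_s: 12.15
tool_pos: [0.5971, 0.0309, 0.1062]
tool_rot: [-180.0, -0.2, -171.5]
force: [-1.3, -0.4, -0.5]
grip_width: 0.0006
```

Request:
step_arm:
  series:
    - {"ax": 0, "ay": 0, "az": 0, "x": -0.01, "y": -0.0015, "z": 0, "claw": 0}
    - {"ax": 0, "ay": 0, "az": 0, "x": -0.02, "y": -0.003, "z": 0, "claw": 0}
    - {"ax": 0, "ay": 0, "az": 0, "x": -0.03, "y": -0.0045, "z": 0, "claw": 0}
    - {"ax": 0, "ay": 0, "az": 0, "x": -0.042, "y": -0.006, "z": 0, "claw": 0}
    - {"ax": 0, "ay": 0, "az": 0, "x": -0.055, "y": -0.008, "z": 0, "claw": 0}
    - {"ax": 0, "ay": 0, "az": 0, "x": -0.068, "y": -0.01, "z": 0, "claw": 0}
    - {"ax": 0, "ay": 0, "az": 0, "x": -0.08, "y": -0.012, "z": 0, "claw": 0}
    - {"ax": 0, "ay": 0, "az": 0, "x": -0.091, "y": -0.0137, "z": 0, "claw": 0}
    - {"ax": 0, "ay": 0, "az": 0, "x": -0.1, "y": -0.015, "z": 0, "claw": 0}
    - {"ax": 0, "ay": 0, "az": 0, "x": -0.107, "y": -0.016, "z": 0, "claw": 0}
    - {"ax": 0, "ay": 0, "az": 0, "x": -0.112, "y": -0.0167, "z": 0, "claw": 0}
    - {"ax": 0, "ay": 0, "az": 0, "x": -0.112, "y": -0.0167, "z": 0, "claw": 0}

```text
time_s: 13.35
tool_pos: [0.4851, 0.0142, 0.1076]
tool_rot: [180.0, -0.1, -171.5]
force: [0.2, 0.4, -0.8]
grip_width: 0.0005
```

```bash
python3 - <<'E'
from h import *
o=status.get_obs(); print(o['tool_pos'],tocab(o['tool_pos']))
s=vision.read_camera('side'); crop(s,240,150,420,330,3.3,'pics/s3.png')
E
```

```text
[0.48508721 0.01422169 0.10764385] [[-0.15377326 -0.00989887]]
```

View pics/s3.png

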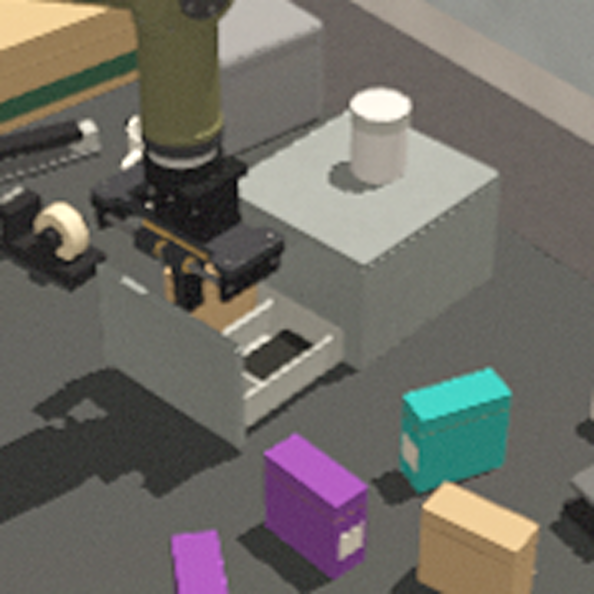

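Request:
step_arm:
  series:
    - {"ax": 0, "ay": 0, "az": 0, "x": 0.004, "y": 0.0006, "z": 0.02, "claw": 0}
    - {"ax": 0, "ay": 0, "az": 0, "x": 0.004, "y": 0.0006, "z": 0.065, "claw": 0}
    - {"ax": 0, "ay": 0, "az": 0, "x": 0.004, "y": 0.0006, "z": 0.115, "claw": 0}
    - {"ax": 0, "ay": 0, "az": -8, "x": 0.008, "y": -0.02, "z": 0.15, "claw": 50}
    - {"ax": 0, "ay": 0, "az": -16, "x": 0.012, "y": -0.06, "z": 0.17, "claw": 100}
    - {"ax": 0, "ay": 0, "az": -24, "x": 0.018, "y": -0.105, "z": 0.17, "claw": 100}
    - {"ax": 0, "ay": 0, "az": -32, "x": 0.024, "y": -0.15, "z": 0.17, "claw": 100}
    - {"ax": 0, "ay": 0, "az": -40, "x": 0.03, "y": -0.195, "z": 0.17, "claw": 100}
    - {"ax": 0, "ay": 0, "az": -48, "x": 0.035, "y": -0.24, "z": 0.17, "claw": 100}
    - {"ax": 0, "ay": 0, "az": -56, "x": 0.04, "y": -0.285, "z": 0.17, "claw": 100}
    - {"ax": 0, "ay": 0, "az": -64, "x": 0.044, "y": -0.325, "z": 0.17, "claw": 100}
    - {"ax": 0, "ay": 0, "az": -72, "x": 0.047, "y": -0.355, "z": 0.17, "claw": 100}

```text
time_s: 14.6
tool_pos: [0.5328, -0.3434, 0.2772]
tool_rot: [-179.9, 0.0, 116.0]
force: [0.3, -0.4, 0.2]
grip_width: 0.0647
```

Request:
step_arm:
  series:
    - {"ax": 0, "ay": 0, "az": -8, "x": 0.0, "y": -0.007, "z": 0, "claw": 100}
    - {"ax": 0, "ay": 0, "az": -10.5, "x": 0.0, "y": -0.007, "z": 0, "claw": 100}
    - {"ax": 0, "ay": 0, "az": -10.5, "x": 0.0, "y": -0.007, "z": 0, "claw": 100}
    - {"ax": 0, "ay": 0, "az": -10.5, "x": 0.0, "y": -0.007, "z": 0, "claw": 100}

```text
time_s: 15.0
tool_pos: [0.5335, -0.3473, 0.2774]
tool_rot: [-179.9, -0.0, 106.1]
force: [0.3, -0.0, 0.3]
grip_width: 0.0858
```

```bash
python3 - <<'E'
from h import *
o=status.get_obs(); w=vision.read_camera('wrist'); print(o['tool_pos'],o['tool_rot'],o['qpos'])
np.savez('w3.npz',p=o['tool_pos'],r=o['tool_rot']); cv2.imwrite('pics/w3.png',w[:,:,::-1])
c=cam('wrist',o); b=np.array([[-.0475,-.02],[.0475,-.02],[.0475,.02],[-.0475,.02]]); a=np.radians(106); M=np.array([[np.cos(a),-np.sin(a)],[np.sin(a),np.cos(a)]])
P=np.c_[b@M.T+[.532,-.348],np.full(4,.095)]; print(proj(c,P))
t=vision.read_camera('top'); crop(t,240,120,370,270,4,'pics/t3.png')
E
```

```text
[ 0.53345075 -0.34725093  0.2773654 ] [-1.79948543e+02 -3.15278223e-02  1.06060072e+02] [-10.76124881  21.69160052  56.10466075  79.83645708 -17.85142284
  87.82208844  60.14817589]
[[345.01282924 250.27478212]
 [346.21312566 164.23961265]
 [308.2588773  164.17067921]
 [309.42973641 250.20938868]]
```

View pics/w3.png

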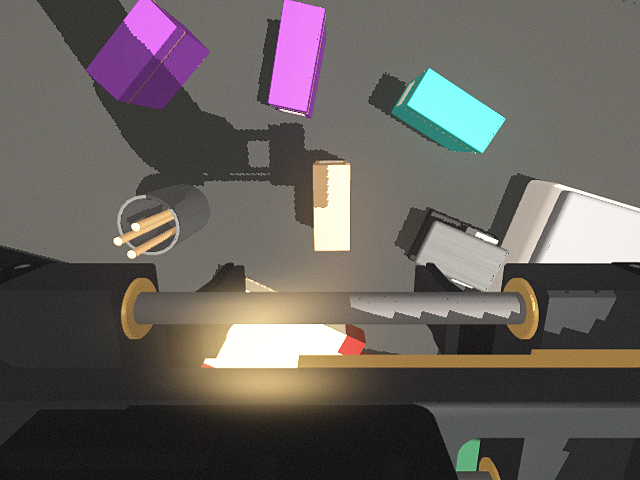

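View pics/t3.png

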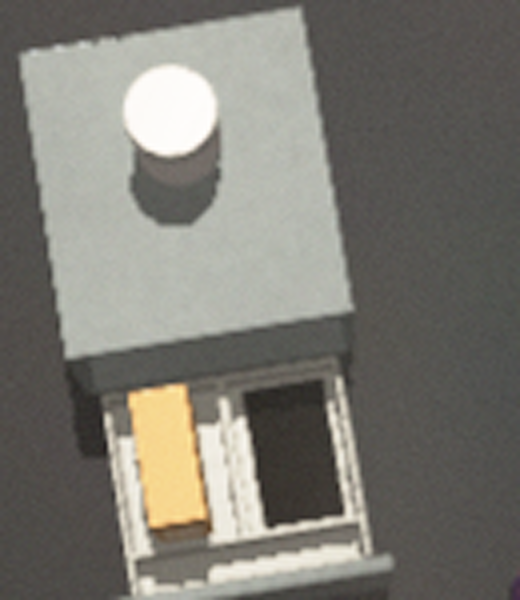

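The carton is at (332,207) in the wrist view, axis aligned. The pad and empty right bay are at (295,455) in the top crop. I descend to grip.

Request:
step_arm:
  squeeze: 15
  series:
    - {"ax": 0, "ay": 0, "az": 0, "x": 0.001, "y": 0, "z": -0.05, "claw": 100}
    - {"ax": 0, "ay": 0, "az": 0, "x": 0.002, "y": 0, "z": -0.1, "claw": 100}
    - {"ax": 0, "ay": 0, "az": 0, "x": 0.002, "y": 0, "z": -0.145, "claw": 100}
    - {"ax": 0, "ay": 0, "az": 0, "x": 0.002, "y": 0, "z": -0.18, "claw": 100}
    - {"ax": 0, "ay": 0, "az": 0, "x": 0.002, "y": 0, "z": -0.2, "claw": 100}
    - {"ax": 0, "ay": 0, "az": 0, "x": 0.002, "y": 0, "z": -0.212, "claw": 100}
    - {"ax": 0, "ay": 0, "az": 0, "x": 0.002, "y": 0, "z": -0.212, "claw": 100}
    - {"ax": 0, "ay": 0, "az": 0, "x": 0.002, "y": 0, "z": -0.212, "claw": 60}
    - {"ax": 0, "ay": 0, "az": 0, "x": 0.002, "y": 0, "z": -0.212, "claw": 35}
    - {"ax": 0, "ay": 0, "az": 0, "x": 0.002, "y": 0, "z": -0.212, "claw": 35}
    - {"ax": 0, "ay": 0, "az": 0, "x": 0.002, "y": 0, "z": -0.212, "claw": 35}
    - {"ax": 0, "ay": 0, "az": 0, "x": 0.002, "y": 0, "z": -0.212, "claw": 35}

```text
time_s: 16.3
tool_pos: [0.5355, -0.3479, 0.0664]
tool_rot: [180.0, 0.0, 106.0]
force: [0.9, 0.5, -0.4]
grip_width: 0.055
```

Request:
step_arm:
  series:
    - {"ax": 0, "ay": 0, "az": 0, "x": 0, "y": 0, "z": 0, "claw": 35}
    - {"ax": 0, "ay": 0, "az": 0, "x": 0, "y": 0, "z": 0, "claw": 35}
    - {"ax": 0, "ay": 0, "az": 0, "x": 0, "y": 0, "z": 0.02, "claw": 35}
    - {"ax": 0, "ay": 0, "az": 0, "x": 0, "y": 0, "z": 0.05, "claw": 35}
    - {"ax": 0, "ay": 0, "az": 0, "x": 0, "y": 0, "z": 0.09, "claw": 35}
    - {"ax": 0, "ay": 0, "az": 0, "x": 0, "y": 0, "z": 0.13, "claw": 35}
    - {"ax": 0, "ay": 0, "az": 0, "x": 0, "y": 0, "z": 0.165, "claw": 35}
    - {"ax": 0, "ay": 0, "az": 0, "x": 0, "y": 0, "z": 0.18, "claw": 35}
    - {"ax": 0, "ay": 0, "az": 0, "x": 0, "y": 0, "z": 0.18, "claw": 35}

```text
time_s: 17.2
tool_pos: [0.5358, -0.3485, 0.2474]
tool_rot: [179.9, 0.1, 105.9]
force: [0.3, -0.2, -2.5]
grip_width: 0.0399
```

```bash
python3 - <<'E'
from h import *
o=status.get_obs(); w=vision.read_camera('wrist'); print(o['tool_pos'],o['tool_rot'])
cv2.imwrite('pics/w4.png',w[:,:,::-1])
ct=cam('top')
# pad corners & filed carton in t3 crop (z .024/.115), plate top edge
q=lambda p:(np.array(p)+.5)/4-.5+[240,120]
print('pad',tocab(unproj(ct,q([(243,392),(325,380),(342,512),(268,527)]),.024)))
print('filed',tocab(unproj(ct,q([(128,390),(184,382),(208,518),(150,530)]),.115)))
print('plate',tocab(unproj(ct,q([(392,560),(122,598)]),.136)))
E
```

```text
[ 0.53583207 -0.34851955  0.2473857 ] [1.79870378e+02 1.20453383e-01 1.05947871e+02]
pad [[-0.02266187 -0.01307044]
 [-0.02403758 -0.07347255]
 [-0.12171414 -0.06937518]
 [-0.12345168 -0.01476871]]
filed [[-0.02407648  0.06350319]
 [-0.02509905  0.02444024]
 [-0.12133605  0.02332141]
 [-0.12279701  0.06387523]]
plate [[-0.17319157 -0.09542066]
 [-0.16786297  0.08842395]]
```

View pics/w4.png

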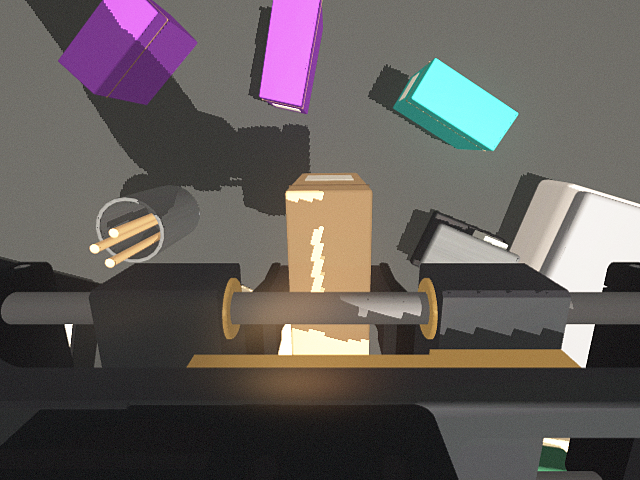

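Request:
step_arm:
  series:
    - {"ax": 0, "ay": 0, "az": 7, "x": 0.004, "y": 0.02, "z": 0.01, "claw": 35}
    - {"ax": 0, "ay": 0, "az": 14, "x": 0.008, "y": 0.05, "z": 0.02, "claw": 35}
    - {"ax": 0, "ay": 0, "az": 21, "x": 0.012, "y": 0.08, "z": 0.02, "claw": 35}
    - {"ax": 0, "ay": 0, "az": 28, "x": 0.016, "y": 0.11, "z": 0.02, "claw": 35}
    - {"ax": 0, "ay": 0, "az": 35, "x": 0.02, "y": 0.14, "z": 0.02, "claw": 35}
    - {"ax": 0, "ay": 0, "az": 42, "x": 0.023, "y": 0.17, "z": 0.02, "claw": 35}
    - {"ax": 0, "ay": 0, "az": 49, "x": 0.026, "y": 0.2, "z": 0.02, "claw": 35}
    - {"ax": 0, "ay": 0, "az": 56, "x": 0.029, "y": 0.23, "z": 0.02, "claw": 35}
    - {"ax": 0, "ay": 0, "az": 63, "x": 0.032, "y": 0.26, "z": 0.02, "claw": 35}
    - {"ax": 0, "ay": 0, "az": 70, "x": 0.034, "y": 0.29, "z": 0.02, "claw": 35}
    - {"ax": 0, "ay": 0, "az": 77, "x": 0.036, "y": 0.32, "z": 0.02, "claw": 35}
    - {"ax": 0, "ay": 0, "az": 82.5, "x": 0.037, "y": 0.338, "z": 0.02, "claw": 35}

```text
time_s: 18.45
tool_pos: [0.5708, -0.0058, 0.2625]
tool_rot: [179.9, -0.3, -171.1]
force: [-0.3, 0.1, -2.0]
grip_width: 0.04
```

Request:
step_arm:
  series:
    - {"ax": 0, "ay": 0, "az": 0, "x": 0, "y": 0.005, "z": -0.03, "claw": 35}
    - {"ax": 0, "ay": 0, "az": 0, "x": 0, "y": 0.005, "z": -0.06, "claw": 35}
    - {"ax": 0, "ay": 0, "az": 0, "x": 0, "y": 0.005, "z": -0.08, "claw": 35}
    - {"ax": 0, "ay": 0, "az": 0, "x": 0, "y": 0.005, "z": -0.1, "claw": 35}
    - {"ax": 0, "ay": 0, "az": 0, "x": 0, "y": 0.005, "z": -0.11, "claw": 35}
    - {"ax": 0, "ay": 0, "az": 0, "x": 0, "y": 0.005, "z": -0.11, "claw": 35}
    - {"ax": 0, "ay": 0, "az": 0, "x": 0, "y": 0.005, "z": -0.11, "claw": 35}

```text
time_s: 19.15
tool_pos: [0.572, -0.0048, 0.1556]
tool_rot: [-180.0, -0.0, -171.6]
force: [0.1, -1.2, -0.9]
grip_width: 0.0404
```

```bash
python3 - <<'E'
from h import *
o=status.get_obs(); print(o['tool_pos'],o['tool_rot'],tocab(o['tool_pos']))
w=vision.read_camera('wrist');cv2.imwrite('pics/w5.png',w[:,:,::-1])
s=vision.read_camera('side'); crop(s,270,180,410,320,4,'pics/s5.png')
c=cam('wrist',o)
def box(x0,x1,y0,y1,z): return np.array([[*fromcab(x,y),z] for x,y in((x0,y0),(x0,y1),(x1,y1),(x1,y0))])
print(proj(c,box(-.117,-.022,-.0625,-.0225,o['tool_pos'][2]-.066)))
E
```

```text
[ 0.5720418  -0.00476021  0.15562186] [-1.79993608e+02 -4.07867237e-02 -1.71550229e+02] [[-0.0705795  -0.04152497]]
[[300.63541501 174.08230669]
 [355.78711709 174.07434894]
 [353.47609567 294.78934622]
 [303.19223093 294.78983601]]
```

View pics/w5.png

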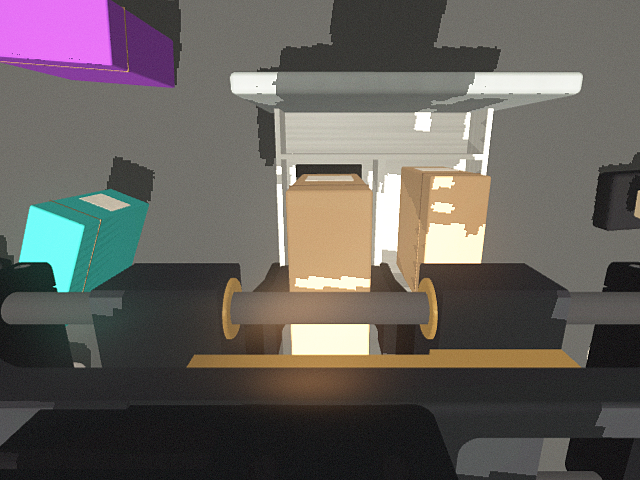

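View pics/s5.png

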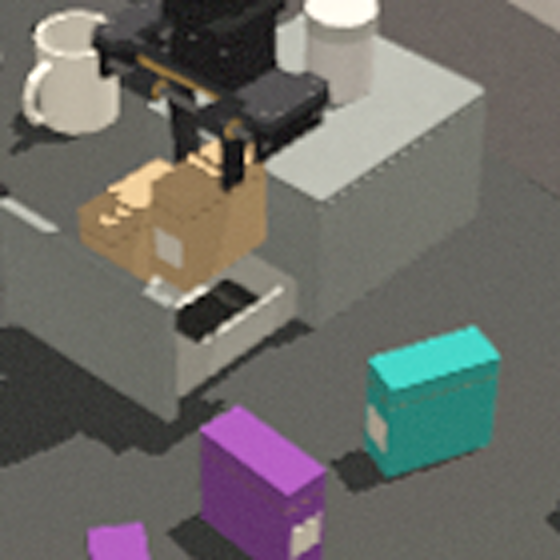

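```bash
python3 - <<'E'
from h import *
o=status.get_obs(); c=cam('wrist',o); w=cv2.imread('pics/w5.png')
for x in(-.126,-.123,-.12): print(x,proj(c,np.array([[*fromcab(x,y),.024] for y in(-.0725,-.0425,-.0125)])).round(1).tolist())
cv2.imwrite('pics/w5c.png',cv2.resize(w[60:300,225:500],None,fx=2.5,fy=2.5,interpolation=2))
E
```

```text
-0.126 [[295.5, 156.4], [328.6, 156.4], [361.7, 156.4]]
-0.123 [[295.6, 159.8], [328.6, 159.8], [361.6, 159.8]]
-0.12 [[295.7, 163.2], [328.6, 163.2], [361.6, 163.2]]
```

View pics/w5c.png

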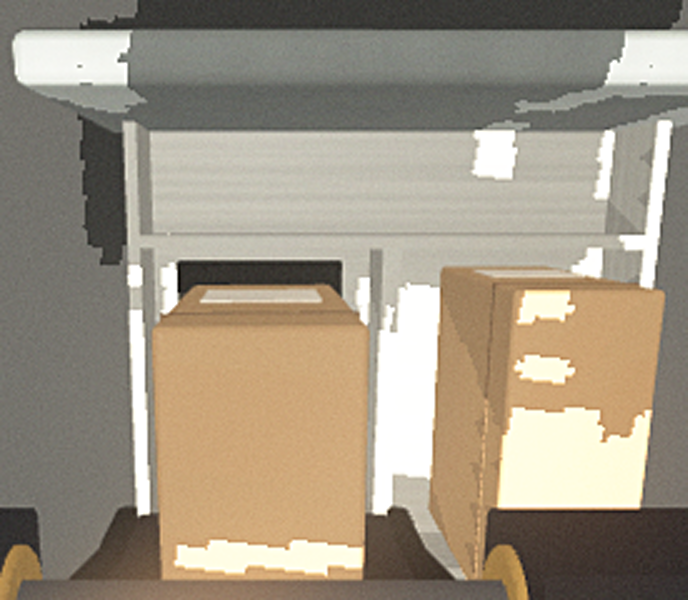

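Request:
step_arm:
  series:
    - {"ax": 0, "ay": 0, "az": 0, "x": 0.002, "y": 0.0, "z": -0.015, "claw": 35}
    - {"ax": 0, "ay": 0, "az": 0, "x": 0.002, "y": 0.0, "z": -0.03, "claw": 35}
    - {"ax": 0, "ay": 0, "az": 0, "x": 0.002, "y": 0.0, "z": -0.042, "claw": 35}
    - {"ax": 0, "ay": 0, "az": 0, "x": 0.002, "y": 0.0, "z": -0.052, "claw": 35}
    - {"ax": 0, "ay": 0, "az": 0, "x": 0.002, "y": 0.0, "z": -0.058, "claw": 35}
    - {"ax": 0, "ay": 0, "az": 0, "x": 0.002, "y": 0.0, "z": -0.061, "claw": 35}
    - {"ax": 0, "ay": 0, "az": 0, "x": 0.002, "y": 0.0, "z": -0.063, "claw": 35}
    - {"ax": 0, "ay": 0, "az": 0, "x": 0.002, "y": 0.0, "z": -0.063, "claw": 35}

```text
time_s: 20.05
tool_pos: [0.5744, -0.0048, 0.093]
tool_rot: [180.0, 0.0, -171.6]
force: [-0.1, 0.0, -1.9]
grip_width: 0.0399
```

Request:
step_arm:
  series:
    - {"ax": 0, "ay": 0, "az": 0, "x": 0, "y": 0.0, "z": -0.001, "claw": 35}
    - {"ax": 0, "ay": 0, "az": 0, "x": 0, "y": 0.0, "z": -0.001, "claw": 35}

```text
time_s: 20.25
tool_pos: [0.5745, -0.0047, 0.0923]
tool_rot: [180.0, 0.0, -171.6]
force: [0.1, -0.5, -2.7]
grip_width: 0.0397
```

Request:
step_arm:
  series:
    - {"ax": 0, "ay": 0, "az": 0, "x": 0, "y": 0.0, "z": -0.001, "claw": 35}
    - {"ax": 0, "ay": 0, "az": 0, "x": 0, "y": 0.0, "z": -0.002, "claw": 35}
    - {"ax": 0, "ay": 0, "az": 0, "x": 0, "y": 0.0, "z": -0.002, "claw": 35}

```text
time_s: 20.55
tool_pos: [0.5745, -0.0047, 0.0901]
tool_rot: [180.0, 0.0, -171.5]
force: [0.3, 0.9, -1.3]
grip_width: 0.0397
```

Request:
step_arm:
  series:
    - {"ax": 0, "ay": 0, "az": 0, "x": 0, "y": 0.0, "z": -0.001, "claw": 35}
    - {"ax": 0, "ay": 0, "az": 0, "x": 0, "y": 0.0, "z": -0.0015, "claw": 35}
    - {"ax": 0, "ay": 0, "az": 0, "x": 0, "y": 0.0, "z": -0.0015, "claw": 35}

```text
time_s: 20.85
tool_pos: [0.5753, -0.0045, 0.0899]
tool_rot: [180.0, 0.1, -171.5]
force: [-1.1, 0.5, 5.4]
grip_width: 0.0399
```

Contact, 5 N up. I open modestly and rise.

Request:
step_arm:
  series:
    - {"ax": 0, "ay": 0, "az": 0, "x": 0, "y": 0.0, "z": 0, "claw": 70}
    - {"ax": 0, "ay": 0, "az": 0, "x": 0, "y": 0.0, "z": 0, "claw": 70}
    - {"ax": 0, "ay": 0, "az": 0, "x": 0, "y": 0.0, "z": 0, "claw": 70}
    - {"ax": 0, "ay": 0, "az": 0, "x": 0, "y": 0.0, "z": 0, "claw": 70}
    - {"ax": 0, "ay": 0, "az": 0, "x": 0, "y": 0.0, "z": 0.02, "claw": 70}
    - {"ax": 0, "ay": 0, "az": 0, "x": 0, "y": 0.0, "z": 0.05, "claw": 70}
    - {"ax": 0, "ay": 0, "az": 0, "x": 0, "y": 0.0, "z": 0.1, "claw": 70}
    - {"ax": 0, "ay": 0, "az": 0, "x": 0, "y": 0.0, "z": 0.14, "claw": 70}
    - {"ax": 0, "ay": 0, "az": 0, "x": -0.04, "y": 0.0, "z": 0.15, "claw": 30}
    - {"ax": 0, "ay": 0, "az": 0, "x": -0.085, "y": 0.003, "z": 0.15, "claw": 0}
    - {"ax": 0, "ay": 0, "az": 0, "x": -0.12, "y": 0.005, "z": 0.15, "claw": 0}
    - {"ax": 0, "ay": 0, "az": 0, "x": -0.13, "y": 0.006, "z": 0.15, "claw": 0}

```text
time_s: 22.05
tool_pos: [0.4415, 0.0015, 0.2385]
tool_rot: [179.9, -0.0, -171.5]
force: [0.4, 0.7, 1.0]
grip_width: 0.0369
```

```bash
python3 - <<'E'
from h import *
o=status.get_obs(); print(o['tool_pos'],o['tool_rot'],tocab(o['tool_pos']),o['qpos'])
w=vision.read_camera('wrist');s=vision.read_camera('side'); crop(s,250,160,410,320,3.7,'pics/s6.png'); crop(w,150,0,500,300,2,'pics/w6.png')
E
```

```text
[0.44152897 0.00147803 0.23849433] [ 1.79864690e+02 -5.36537052e-03 -1.71489389e+02] [[-0.19873669 -0.01606423]] [-39.58607844 -11.2400563   31.75015542 108.45706683   5.82087486
  81.18561209  89.28475286]
```

View pics/s6.png

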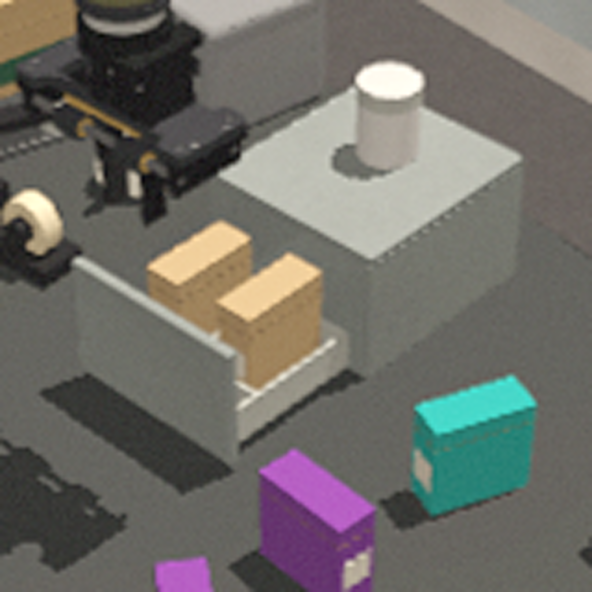

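The carton stands upright in the right bay, at crop (270,320). I go down in front of the plate to push.

Request:
step_arm:
  series:
    - {"ax": 0, "ay": 0, "az": 0, "x": -0.006, "y": 0.015, "z": 0, "claw": 0}
    - {"ax": 0, "ay": 0, "az": 0, "x": -0.006, "y": 0.015, "z": 0, "claw": 0}
    - {"ax": 0, "ay": 0, "az": 0, "x": -0.006, "y": 0.015, "z": -0.04, "claw": 0}
    - {"ax": 0, "ay": 0, "az": 0, "x": -0.006, "y": 0.015, "z": -0.07, "claw": 0}
    - {"ax": 0, "ay": 0, "az": 0, "x": -0.006, "y": 0.015, "z": -0.07, "claw": 0}

```text
time_s: 22.65
tool_pos: [0.4361, 0.0149, 0.1647]
tool_rot: [-179.9, -0.4, -171.6]
force: [-0.0, -0.2, 0.3]
grip_width: 0.0006
```

```bash
python3 - <<'E'
from h import *
o=status.get_obs(); print(o['tool_pos'],o['tool_rot'],tocab(o['tool_pos']),o['qpos'],o['force'],o['grip_width'])
s=vision.read_camera('side'); crop(s,250,160,410,320,3.7,'pics/s7.png')
E
```

```text
[0.43611457 0.01492844 0.16474833] [-179.87317386   -0.4347778  -171.60255364] [[-0.20210351 -0.00196126]] [-39.91229822  -8.67424078  31.73916476 115.18389233   4.89864335
  72.70470339  88.43597509] [-0.00588442 -0.17302468  0.30857974] 0.0006263834235668844
```

View pics/s7.png

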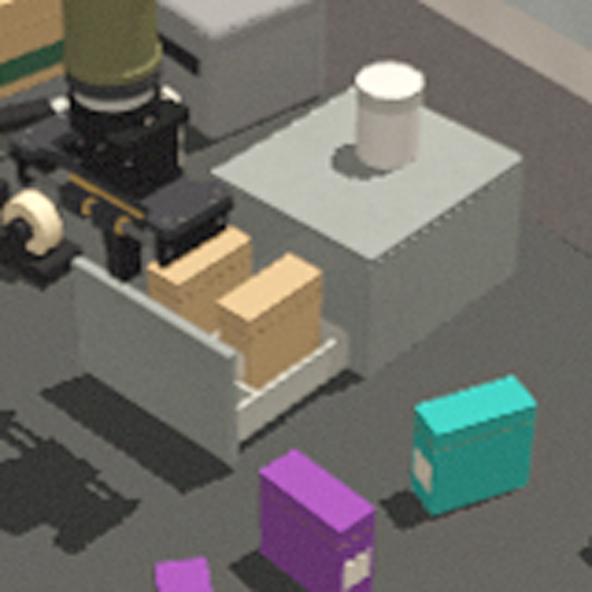

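Request:
step_arm:
  series:
    - {"ax": 0, "ay": 0, "az": 0, "x": -0.001, "y": 0.001, "z": -0.03, "claw": 0}
    - {"ax": 0, "ay": 0, "az": 0, "x": -0.001, "y": 0.001, "z": -0.055, "claw": 0}
    - {"ax": 0, "ay": 0, "az": 0, "x": -0.001, "y": 0.001, "z": -0.073, "claw": 0}
    - {"ax": 0, "ay": 0, "az": 0, "x": -0.001, "y": 0.001, "z": -0.073, "claw": 0}
    - {"ax": 0, "ay": 0, "az": 0, "x": -0.001, "y": 0.001, "z": -0.073, "claw": 0}

```text
time_s: 23.2
tool_pos: [0.4388, 0.0171, 0.0971]
tool_rot: [-180.0, 0.1, -171.6]
force: [-0.0, 0.5, -0.2]
grip_width: 0.0004
```

Request:
step_arm:
  series:
    - {"ax": 0, "ay": 0, "az": 0, "x": 0.003, "y": 0.0005, "z": 0, "claw": 0}
    - {"ax": 0, "ay": 0, "az": 0, "x": 0.006, "y": 0.001, "z": 0, "claw": 0}
    - {"ax": 0, "ay": 0, "az": 0, "x": 0.009, "y": 0.0014, "z": -0.001, "claw": 0}
    - {"ax": 0, "ay": 0, "az": 0, "x": 0.012, "y": 0.0018, "z": -0.002, "claw": 0}
    - {"ax": 0, "ay": 0, "az": 0, "x": 0.016, "y": 0.0024, "z": -0.003, "claw": 0}
    - {"ax": 0, "ay": 0, "az": 0, "x": 0.021, "y": 0.0031, "z": -0.004, "claw": 0}
    - {"ax": 0, "ay": 0, "az": 0, "x": 0.027, "y": 0.004, "z": -0.005, "claw": 0}
    - {"ax": 0, "ay": 0, "az": 0, "x": 0.034, "y": 0.0051, "z": -0.005, "claw": 0}
    - {"ax": 0, "ay": 0, "az": 0, "x": 0.042, "y": 0.0063, "z": -0.005, "claw": 0}
    - {"ax": 0, "ay": 0, "az": 0, "x": 0.05, "y": 0.0075, "z": -0.005, "claw": 0}
    - {"ax": 0, "ay": 0, "az": 0, "x": 0.057, "y": 0.0085, "z": -0.005, "claw": 0}
    - {"ax": 0, "ay": 0, "az": 0, "x": 0.062, "y": 0.0093, "z": -0.005, "claw": 0}

```text
time_s: 24.4
tool_pos: [0.5001, 0.0266, 0.0903]
tool_rot: [-180.0, 0.0, -171.6]
force: [-0.9, -0.7, -0.5]
grip_width: 0.0002
```

```bash
python3 - <<'E'
from h import *
o=status.get_obs(); print(o['tool_pos'],tocab(o['tool_pos']),o['force'])
s=vision.read_camera('side'); crop(s,250,160,410,320,3.7,'pics/s8.png')
E
```

```text
[0.5000588  0.02664436 0.09033614] [[-0.13712993  0.00017441]] [-0.91499663 -0.71022375 -0.54219509]
```

View pics/s8.png

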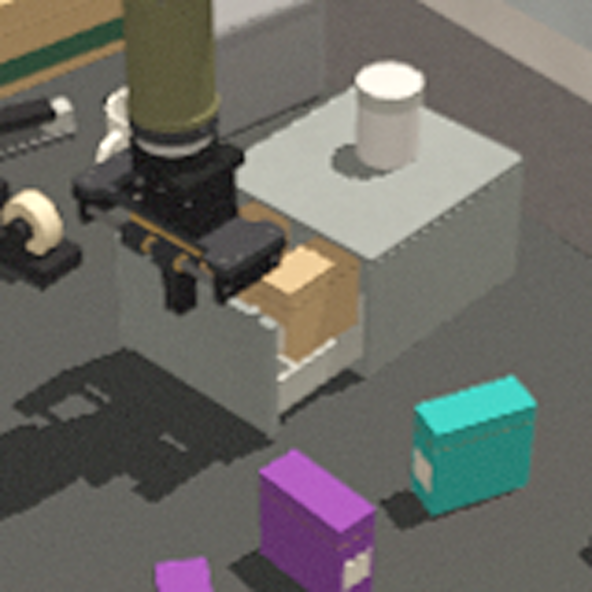

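The drawer slides freely and the carton is upright. I continue.

Request:
step_arm:
  series:
    - {"ax": 0, "ay": 0, "az": 0, "x": 0.006, "y": 0.0009, "z": 0, "claw": 0}
    - {"ax": 0, "ay": 0, "az": 0, "x": 0.014, "y": 0.0021, "z": 0, "claw": 0}
    - {"ax": 0, "ay": 0, "az": 0, "x": 0.023, "y": 0.0034, "z": 0, "claw": 0}
    - {"ax": 0, "ay": 0, "az": 0, "x": 0.033, "y": 0.0049, "z": 0, "claw": 0}
    - {"ax": 0, "ay": 0, "az": 0, "x": 0.043, "y": 0.0064, "z": 0, "claw": 0}
    - {"ax": 0, "ay": 0, "az": 0, "x": 0.053, "y": 0.0079, "z": 0, "claw": 0}
    - {"ax": 0, "ay": 0, "az": 0, "x": 0.063, "y": 0.0094, "z": 0, "claw": 0}
    - {"ax": 0, "ay": 0, "az": 0, "x": 0.072, "y": 0.0107, "z": 0, "claw": 0}
    - {"ax": 0, "ay": 0, "az": 0, "x": 0.08, "y": 0.0119, "z": 0, "claw": 0}
    - {"ax": 0, "ay": 0, "az": 0, "x": 0.088, "y": 0.0131, "z": 0, "claw": 0}
    - {"ax": 0, "ay": 0, "az": 0, "x": 0.094, "y": 0.014, "z": 0, "claw": 0}
    - {"ax": 0, "ay": 0, "az": 0, "x": 0.1, "y": 0.0149, "z": 0, "claw": 0}

```text
time_s: 25.65
tool_pos: [0.5907, 0.0402, 0.0904]
tool_rot: [179.8, -1.1, -171.6]
force: [-33.4, -3.7, 27.9]
grip_width: 0.0006
```

Request:
step_arm:
  series:
    - {"ax": 0, "ay": 0, "az": 0, "x": 0.004, "y": 0.0006, "z": 0, "claw": 0}
    - {"ax": 0, "ay": 0, "az": 0, "x": 0.008, "y": 0.0012, "z": 0, "claw": 0}
    - {"ax": 0, "ay": 0, "az": 0, "x": 0.011, "y": 0.0016, "z": 0, "claw": 0}
    - {"ax": 0, "ay": 0, "az": 0, "x": 0.011, "y": 0.0016, "z": 0, "claw": 0}

```text
time_s: 26.05
tool_pos: [0.597, 0.0412, 0.0904]
tool_rot: [179.7, -1.7, -171.6]
force: [-38.7, -3.8, 29.9]
grip_width: 0.0007
```

Force is 39 N at a point where 8 N should suffice, so something is blocking. I back off and look.

Request:
step_arm:
  series:
    - {"ax": 0, "ay": 0, "az": 0, "x": -0.014, "y": -0.002, "z": 0, "claw": 0}
    - {"ax": 0, "ay": 0, "az": 0, "x": -0.02, "y": -0.003, "z": 0, "claw": 0}
    - {"ax": 0, "ay": 0, "az": 0, "x": -0.024, "y": -0.0036, "z": 0, "claw": 0}

```text
time_s: 26.35
tool_pos: [0.5862, 0.0395, 0.0903]
tool_rot: [180.0, 0.0, -171.5]
force: [-1.7, -1.2, -0.1]
grip_width: 0.0003
```

```bash
python3 - <<'E'
from h import *
o=status.get_obs(); print(o['tool_pos'],tocab(o['tool_pos']),o['force'],o['tool_rot'])
s=vision.read_camera('side'); crop(s,270,170,400,300,4.5,'pics/s9.png')
t=vision.read_camera('top'); crop(t,230,110,350,250,4.2,'pics/t9.png')
E
```

```text
[0.58615614 0.039522   0.09028554] [[-0.05007486  0.0001846 ]] [-1.7254147  -1.24814913 -0.0641811 ] [ 1.79985699e+02  2.16908028e-02 -1.71546337e+02]
```

View pics/s9.png

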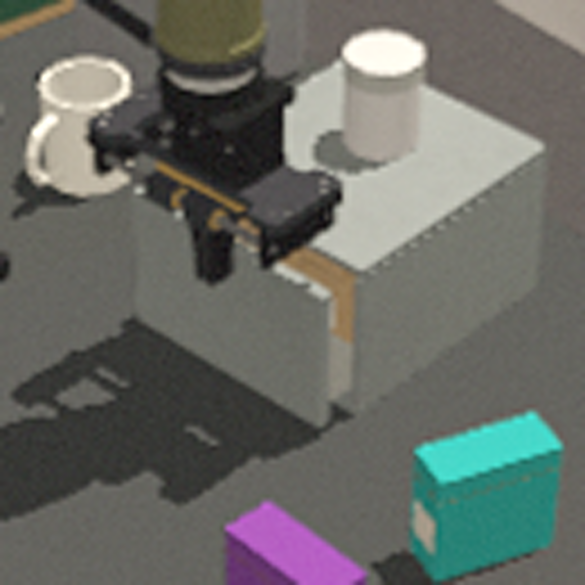

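View pics/t9.png

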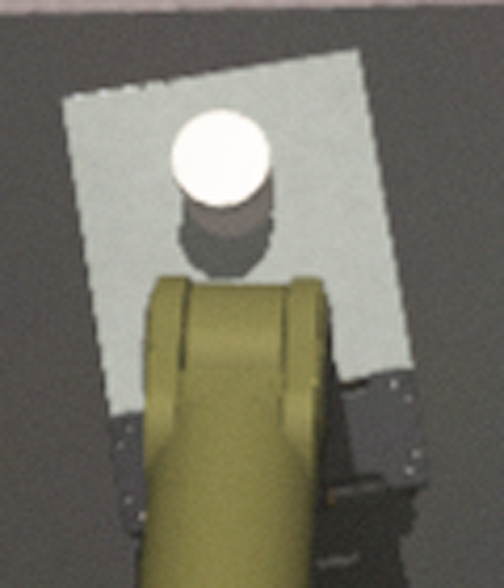

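Request:
step_arm:
  series:
    - {"ax": 0, "ay": 0, "az": 0, "x": -0.01, "y": -0.0015, "z": 0, "claw": 0}
    - {"ax": 0, "ay": 0, "az": 0, "x": -0.02, "y": -0.003, "z": 0, "claw": 0}
    - {"ax": 0, "ay": 0, "az": 0, "x": -0.03, "y": -0.0045, "z": 0, "claw": 0}
    - {"ax": 0, "ay": 0, "az": 0, "x": -0.04, "y": -0.006, "z": 0, "claw": 0}
    - {"ax": 0, "ay": 0, "az": 0, "x": -0.05, "y": -0.0075, "z": 0, "claw": 0}
    - {"ax": 0, "ay": 0, "az": 0, "x": -0.07, "y": -0.0105, "z": 0, "claw": 0}
    - {"ax": 0, "ay": 0, "az": 0, "x": -0.1, "y": -0.015, "z": 0, "claw": 0}
    - {"ax": 0, "ay": 0, "az": 0, "x": -0.12, "y": -0.018, "z": 0.03, "claw": 0}
    - {"ax": 0, "ay": 0, "az": 0, "x": -0.12, "y": -0.018, "z": 0.08, "claw": 0}
    - {"ax": 0, "ay": 0, "az": 0, "x": -0.12, "y": -0.018, "z": 0.13, "claw": 100}
    - {"ax": 0, "ay": 0, "az": 0, "x": -0.12, "y": -0.018, "z": 0.18, "claw": 100}
    - {"ax": 0, "ay": 0, "az": 0, "x": -0.12, "y": -0.018, "z": 0.2, "claw": 100}

```text
time_s: 27.65
tool_pos: [0.4678, 0.0214, 0.2956]
tool_rot: [179.9, 0.5, -171.6]
force: [-0.1, -0.2, -1.3]
grip_width: 0.0169
```

```bash
python3 - <<'E'
from h import *
o=status.get_obs(); print(o['tool_pos'],tocab(o['tool_pos']),o['force'],o['tool_rot'])
s=vision.read_camera('side'); crop(s,270,170,400,300,4.5,'pics/s10.png')
w=vision.read_camera('wrist'); cv2.imwrite('pics/w10.png',w[:,:,::-1])
E
```

```text
[0.46779089 0.02137466 0.29563886] [[-0.16982232 -0.00026791]] [-0.12287471 -0.19729272 -1.31744261] [ 179.87805732    0.48032064 -171.56733694]
```

View pics/s10.png

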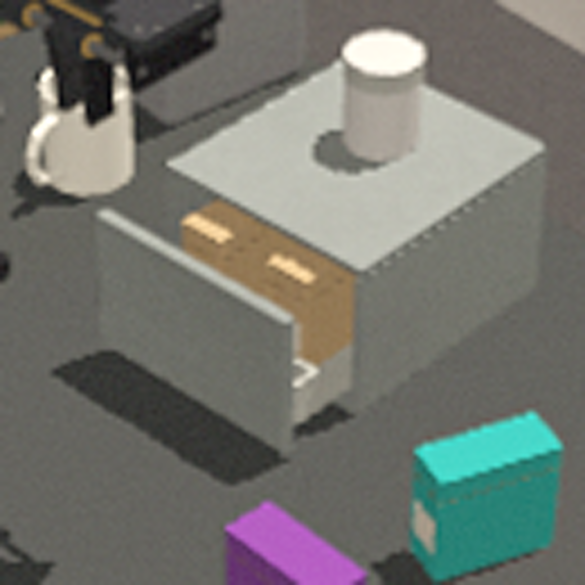

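View pics/w10.png

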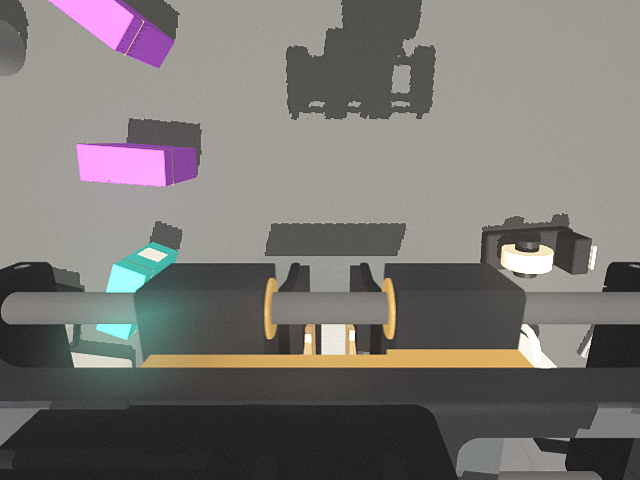

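Request:
step_arm:
  series:
    - {"ax": 0, "ay": 0, "az": 0, "x": 0.04, "y": 0.005, "z": 0, "claw": 100}
    - {"ax": 0, "ay": 0, "az": 0, "x": 0.08, "y": 0.01, "z": 0, "claw": 100}
    - {"ax": 0, "ay": 0, "az": 0, "x": 0.115, "y": 0.016, "z": 0, "claw": 100}
    - {"ax": 0, "ay": 0, "az": 0, "x": 0.13, "y": 0.019, "z": 0, "claw": 100}
    - {"ax": 0, "ay": 0, "az": 0, "x": 0.13, "y": 0.019, "z": 0, "claw": 100}

```text
time_s: 28.25
tool_pos: [0.5966, 0.0408, 0.2876]
tool_rot: [-179.9, -0.2, -171.6]
force: [0.1, 0.2, -0.3]
grip_width: 0.0643
```

```bash
python3 - <<'E'
from h import *
o=status.get_obs(); print(o['tool_pos'],tocab(o['tool_pos']),o['tool_rot'])
w=vision.read_camera('wrist'); cv2.imwrite('pics/w11.png',cv2.resize(w[60:300,180:480,::-1],None,fx=2.5,fy=2.5,interpolation=2))
c=cam('wrist',o)
for x,y,z in((0,-.1,.14),(0,.1,.14),(-.021-.05,-.098,.136),(-.0175,.0225,.115),(-.0175,.0625,.115),(-.0175,-.0225,.119),(-.0175,-.0625,.119)): print(x,y,z,((proj(c,[[*fromcab(x,y),z]])-[180,60])*2.5).round(0))
E
```

```text
[0.59656691 0.04079078 0.28760893] [[-3.95909066e-02 -9.93659691e-05]] [-179.88232951   -0.2042213  -171.55215117]
0 -0.1 0.14 [[130. 482.]]
0 0.1 0.14 [[620. 482.]]
-0.07100000000000001 -0.098 0.136 [[125. 306.]]
-0.0175 0.0225 0.115 [[427. 425.]]
-0.0175 0.0625 0.115 [[520. 426.]]
-0.0175 -0.0225 0.119 [[322. 428.]]
-0.0175 -0.0625 0.119 [[228. 428.]]
```

View pics/w11.png

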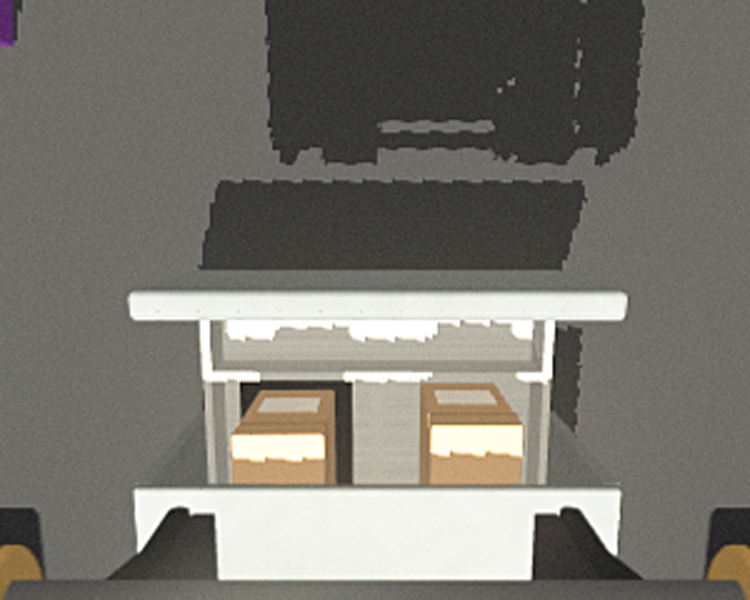

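```bash
python3 - <<'E'
from h import *
cs=cam('side')
for n,q in (('latched0',np.array([(248,213)])/3.3+[270,170]),('s9',np.array([(330,291)])/4.5+[270,170]),('s10',np.array([(296,320)])/4.5+[270,170])): print(n,tocab(unproj(cs,q,.136)))
im=[cv2.imread('pics/side0.png')[170:300,270:400],]
s9=cv2.resize(cv2.imread('pics/s9.png'),(130,130),interpolation=3); s10=cv2.resize(cv2.imread('pics/s10.png'),(130,130),interpolation=3)
cv2.imwrite('pics/cmp.png',np.hstack([cv2.resize(i[40:120,10:90],None,fx=3.3,fy=5,interpolation=2) for i in (im[0],s9,s10)]))
E
```

```text
latched0 [[-0.02379328 -0.10201834]]
s9 [[-0.02828623 -0.09812537]]
s10 [[-0.0698458  -0.10280041]]
```

View pics/cmp.png

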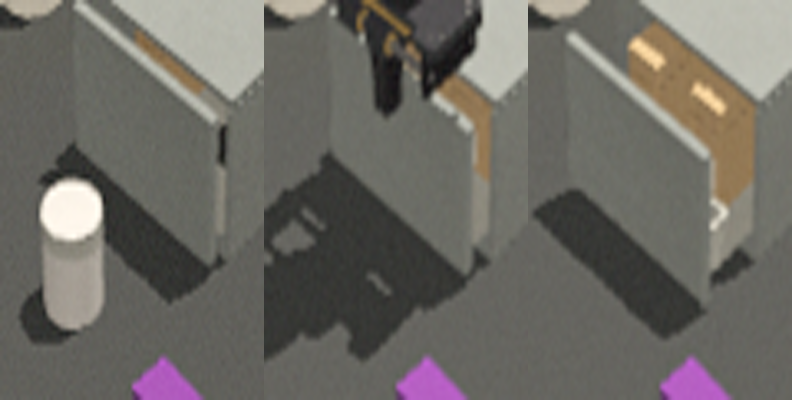

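Both cartons stand upright in their bays, fronts at crop (278,431) and (475,423), and the drawer is ajar at about 0.05. I see no obstruction, so I'll push again slowly and watch the force.

Request:
step_arm:
  series:
    - {"ax": 0, "ay": 0, "az": 0, "x": -0.045, "y": -0.007, "z": 0, "claw": 50}
    - {"ax": 0, "ay": 0, "az": 0, "x": -0.09, "y": -0.0135, "z": 0, "claw": 0}
    - {"ax": 0, "ay": 0, "az": 0, "x": -0.1, "y": -0.015, "z": -0.04, "claw": 0}
    - {"ax": 0, "ay": 0, "az": 0, "x": -0.1, "y": -0.015, "z": -0.08, "claw": 0}
    - {"ax": 0, "ay": 0, "az": 0, "x": -0.1, "y": -0.015, "z": -0.12, "claw": 0}
    - {"ax": 0, "ay": 0, "az": 0, "x": -0.1, "y": -0.015, "z": -0.16, "claw": 0}
    - {"ax": 0, "ay": 0, "az": 0, "x": -0.1, "y": -0.015, "z": -0.188, "claw": 0}
    - {"ax": 0, "ay": 0, "az": 0, "x": -0.1, "y": -0.015, "z": -0.188, "claw": 0}
    - {"ax": 0, "ay": 0, "az": 0, "x": -0.1, "y": -0.015, "z": -0.188, "claw": 0}

```text
time_s: 29.2
tool_pos: [0.4954, 0.0253, 0.1029]
tool_rot: [180.0, -0.0, -171.6]
force: [0.5, 0.3, 0.5]
grip_width: 0.0124
```

Request:
step_arm:
  series:
    - {"ax": 0, "ay": 0, "az": 0, "x": 0.02, "y": 0.003, "z": 0, "claw": 0}
    - {"ax": 0, "ay": 0, "az": 0, "x": 0.035, "y": 0.0052, "z": 0, "claw": 0}
    - {"ax": 0, "ay": 0, "az": 0, "x": 0.045, "y": 0.0067, "z": 0, "claw": 0}
    - {"ax": 0, "ay": 0, "az": 0, "x": 0.053, "y": 0.0079, "z": 0, "claw": 0}
    - {"ax": 0, "ay": 0, "az": 0, "x": 0.06, "y": 0.009, "z": 0, "claw": 0}
    - {"ax": 0, "ay": 0, "az": 0, "x": 0.066, "y": 0.0099, "z": 0, "claw": 0}
    - {"ax": 0, "ay": 0, "az": 0, "x": 0.072, "y": 0.0108, "z": 0, "claw": 0}

```text
time_s: 29.9
tool_pos: [0.5678, 0.0361, 0.1025]
tool_rot: [180.0, -0.1, -171.6]
force: [-3.4, -0.8, 2.8]
grip_width: 0.0006
```

Request:
step_arm:
  series:
    - {"ax": 0, "ay": 0, "az": 0, "x": 0.004, "y": 0.0006, "z": 0, "claw": 0}
    - {"ax": 0, "ay": 0, "az": 0, "x": 0.008, "y": 0.0012, "z": 0, "claw": 0}
    - {"ax": 0, "ay": 0, "az": 0, "x": 0.012, "y": 0.0018, "z": 0, "claw": 0}

```text
time_s: 30.2
tool_pos: [0.5793, 0.0379, 0.1023]
tool_rot: [180.0, -0.1, -171.6]
force: [-7.6, -0.2, 5.6]
grip_width: 0.0009
```

Request:
step_arm:
  series:
    - {"ax": 0, "ay": 0, "az": 0, "x": 0.004, "y": 0.0006, "z": 0, "claw": 0}
    - {"ax": 0, "ay": 0, "az": 0, "x": 0.008, "y": 0.0012, "z": 0, "claw": 0}

```text
time_s: 30.4
tool_pos: [0.5863, 0.0389, 0.1024]
tool_rot: [180.0, -0.3, -171.6]
force: [-10.2, -0.4, 7.9]
grip_width: 0.0005
```

Request:
step_arm:
  series:
    - {"ax": 0, "ay": 0, "az": 0, "x": 0.002, "y": 0.0003, "z": 0, "claw": 0}
    - {"ax": 0, "ay": 0, "az": 0, "x": 0.004, "y": 0.0006, "z": 0, "claw": 0}
    - {"ax": 0, "ay": 0, "az": 0, "x": 0.004, "y": 0.0006, "z": 0, "claw": 0}

```text
time_s: 30.7
tool_pos: [0.5908, 0.0395, 0.1023]
tool_rot: [180.0, -0.2, -171.6]
force: [-6.1, -0.8, 5.4]
grip_width: 0.0002
```

```bash
python3 - <<'E'
from h import *
s=vision.read_camera('side'); crop(s,270,170,400,300,4.5,'pics/s12.png')
w=vision.read_camera('wrist'); cv2.imwrite('pics/w12.png',w[:,:,::-1])
E
```

```text
(no output)
```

View pics/s12.png

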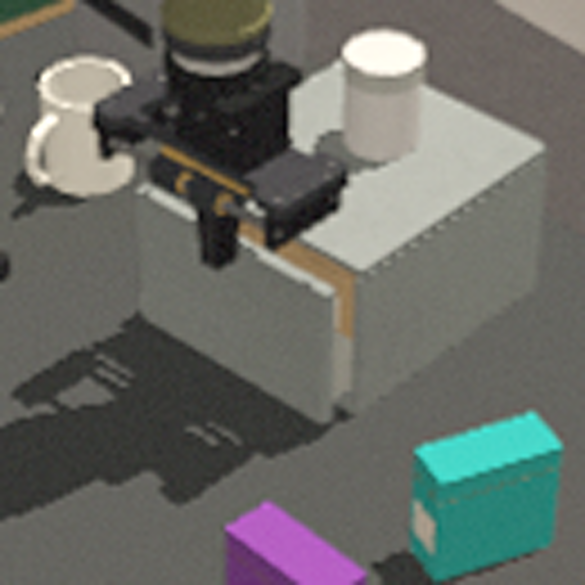

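View pics/w12.png

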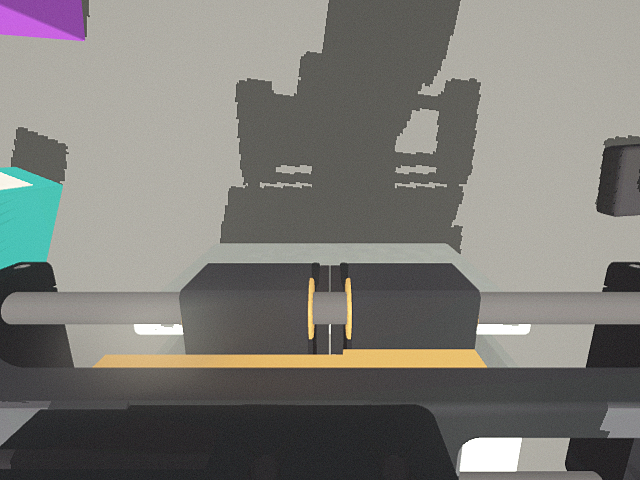

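At the same position as before the force is now only 6 N, so the earlier peak was from pushing too fast. I continue slowly.

Request:
step_arm:
  series:
    - {"ax": 0, "ay": 0, "az": 0, "x": 0.002, "y": 0.0003, "z": 0, "claw": 0}
    - {"ax": 0, "ay": 0, "az": 0, "x": 0.004, "y": 0.0006, "z": 0, "claw": 0}
    - {"ax": 0, "ay": 0, "az": 0, "x": 0.006, "y": 0.0009, "z": 0, "claw": 0}
    - {"ax": 0, "ay": 0, "az": 0, "x": 0.006, "y": 0.0009, "z": 0, "claw": 0}

```text
time_s: 31.2
tool_pos: [0.5961, 0.0403, 0.1023]
tool_rot: [180.0, -0.3, -171.6]
force: [-8.1, -2.1, 6.6]
grip_width: 0.0002
```

Request:
step_arm:
  series:
    - {"ax": 0, "ay": 0, "az": 0, "x": 0.002, "y": 0.0003, "z": 0, "claw": 0}
    - {"ax": 0, "ay": 0, "az": 0, "x": 0.004, "y": 0.0006, "z": 0, "claw": 0}
    - {"ax": 0, "ay": 0, "az": 0, "x": 0.006, "y": 0.0009, "z": 0, "claw": 0}
    - {"ax": 0, "ay": 0, "az": 0, "x": 0.006, "y": 0.0009, "z": 0, "claw": 0}

```text
time_s: 31.6
tool_pos: [0.6034, 0.0414, 0.1023]
tool_rot: [180.0, -0.1, -171.6]
force: [-5.4, -1.2, 3.7]
grip_width: 0.0006
```

Request:
step_arm:
  series:
    - {"ax": 0, "ay": 0, "az": 0, "x": 0.002, "y": 0.0003, "z": 0, "claw": 0}
    - {"ax": 0, "ay": 0, "az": 0, "x": 0.004, "y": 0.0006, "z": 0, "claw": 0}
    - {"ax": 0, "ay": 0, "az": 0, "x": 0.006, "y": 0.0009, "z": 0, "claw": 0}
    - {"ax": 0, "ay": 0, "az": 0, "x": 0.008, "y": 0.0012, "z": 0, "claw": 0}
    - {"ax": 0, "ay": 0, "az": 0, "x": 0.008, "y": 0.0012, "z": 0, "claw": 0}

```text
time_s: 32.1
tool_pos: [0.6116, 0.0426, 0.1022]
tool_rot: [180.0, -0.1, -171.6]
force: [-4.7, -0.5, 3.5]
grip_width: 0.0005
```

Request:
step_arm:
  series:
    - {"ax": 0, "ay": 0, "az": 0, "x": 0, "y": 0, "z": 0, "claw": 0}
    - {"ax": 0, "ay": 0, "az": 0, "x": -0.02, "y": -0.003, "z": 0, "claw": 0}
    - {"ax": 0, "ay": 0, "az": 0, "x": -0.065, "y": -0.01, "z": 0, "claw": 0}
    - {"ax": 0, "ay": 0, "az": 0, "x": -0.11, "y": -0.0165, "z": 0, "claw": 0}
    - {"ax": 0, "ay": 0, "az": 0, "x": -0.145, "y": -0.022, "z": 0.02, "claw": 0}
    - {"ax": 0, "ay": 0, "az": 0, "x": -0.145, "y": -0.022, "z": 0.07, "claw": 0}
    - {"ax": 0, "ay": 0, "az": 0, "x": -0.145, "y": -0.022, "z": 0.12, "claw": 0}
    - {"ax": 0, "ay": 0, "az": 0, "x": -0.145, "y": -0.03, "z": 0.17, "claw": 0}
    - {"ax": 0, "ay": 0, "az": 0, "x": -0.145, "y": -0.075, "z": 0.19, "claw": 0}
    - {"ax": 0, "ay": 0, "az": 0, "x": -0.145, "y": -0.12, "z": 0.19, "claw": 0}
    - {"ax": 0, "ay": 0, "az": 0, "x": -0.145, "y": -0.165, "z": 0.19, "claw": 0}
    - {"ax": 0, "ay": 0, "az": 0, "x": -0.145, "y": -0.2, "z": 0.19, "claw": 0}

```text
time_s: 33.3
tool_pos: [0.4681, -0.1604, 0.2933]
tool_rot: [-180.0, 0.3, -171.7]
force: [0.3, 0.4, -0.5]
grip_width: 0.0005
```

```bash
python3 - <<'E'
from h import *
s=vision.read_camera('side'); cv2.imwrite('pics/s13.png',s[:,:,::-1])
t=vision.read_camera('top'); cv2.imwrite('pics/t13.png',t[:,:,::-1])
a=cv2.imread('pics/top0.png');d=cv2.absdiff(a,t[:,:,::-1].copy()).max(2)
crop(t,230,110,350,280,3.51,'pics/tc13.png')
E
```

```text
(no output)
```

View pics/s13.png

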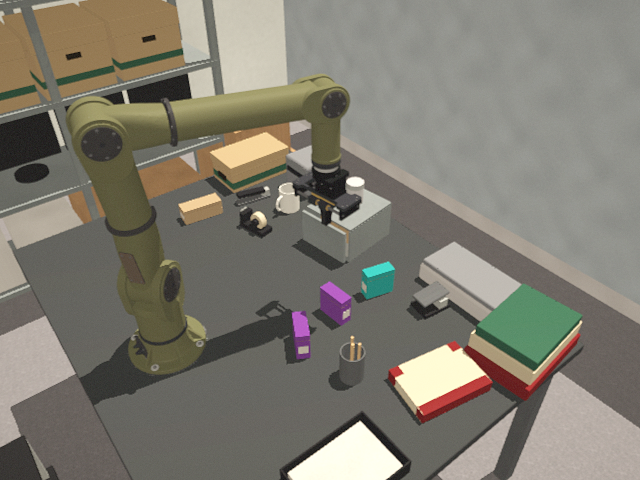

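View pics/tc13.png

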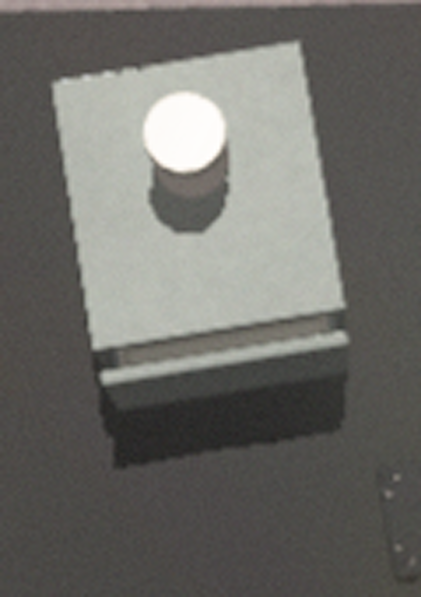

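View pics/t13.png

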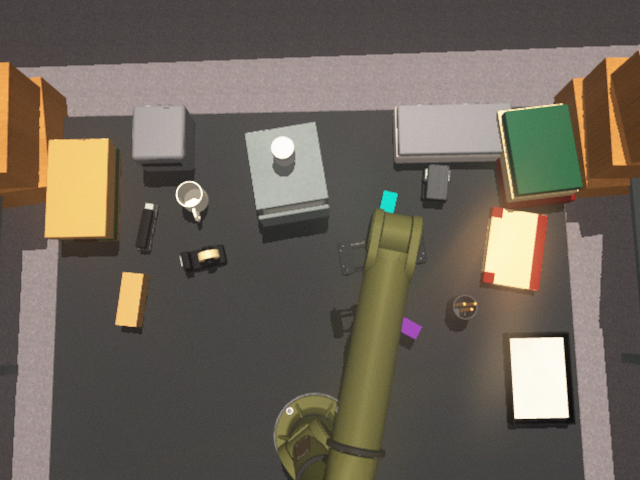

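The top crop shows the plate edge back at (345,340), the same pixel as at the start, so the drawer is latched. The tin is upright at (185,130), and the bystanders look unmoved. I hand in.

```bash
python3 -c "
from cell import workorder,status
print(workorder.sign_off()); print(status.get_obs()['time_s'])"
```

```text
the job is handed in; nothing more can be done
None
the job is handed in; nothing more can be done
```

The job is done in the order asked and handed in at about 33 s of the 72 s. The tin stands on the cabinet. I pressed the drawer ajar, hooked it open and stood the kraft carton on the pad in the right bay. I then pushed the drawer shut and it latched.

**Last checks:** From the top camera, the drawer's front is back at its starting pixel and the tin is upright. Every bystander I could see is unmoved; the arm hid one purple carton in the top view, but the side view shows it in place. The arm is clear of everything. The carton was last seen upright in its bay with the drawer ajar at about 0.05 m, and I could not see it once the drawer was shut.

**What went wrong:** My first closing push was too fast. The wrist force read 39 N along the push (about 49 N in all, against the 120 N wrist limit), so I backed off and the drawer sprang ajar again. Both cartons looked undisturbed, and the fingers were the only contact I could see. The second, slow push latched it with readings of 10 N or less along the push. I took the first peak to be speed, but did not confirm the cause.

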